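# Unmould the soap and start the next cycle

## Task

The cast soap bars have set: press the blue release key, then lift every bar out of the mould and lay them all on the drying rack, side by side and not stacked. When they are all there, turn the small inner timer knob until its white pointer stands at the orange mark on the outer ring, without turning the ring, and then press the white, the yellow, the blue and the green key fully, in that order and one at a time. Never press the red key, leave the other things on the table where they are, and finish with all the bars on the rack, the pointer at the mark and the keys up.

Things in the scene. Friction and masses are not known exactly. Their poses are not given: they have to be found in the camera images.
- soap_0_c (a point): centre of the cream cast soap bar, a block 80 mm long (its x) x 48 mm wide (its y) x 36 mm high (its z), about 0.13 kg; at the start it lies in a mould cavity 14 mm deep with 2 mm play all round, its upper 22 mm standing proud. Absent in some starts
- soap_1_c (a point): centre of the pale green cast soap bar, a block 80 mm long (its x) x 48 mm wide (its y) x 36 mm high (its z), about 0.13 kg; at the start it lies in a mould cavity 14 mm deep with 2 mm play all round, its upper 22 mm standing proud. Absent in some starts
- soap_2_c (a point): centre of the pink cast soap bar, a block 80 mm long (its x) x 48 mm wide (its y) x 36 mm high (its z), about 0.13 kg; at the start it lies in a mould cavity 14 mm deep with 2 mm play all round, its upper 22 mm standing proud. Absent in some starts
- soap_3_c (a point): centre of the lilac cast soap bar, a block 80 mm long (its x) x 48 mm wide (its y) x 36 mm high (its z), about 0.13 kg; at the start it lies in a mould cavity 14 mm deep with 2 mm play all round, its upper 22 mm standing proud. Absent in some starts
- mould: fixed slate-grey open mould block, 200 (x) x 190 (y) x 24 mm high, four cavities centred 46 mm either way along its x and 43 mm either way along its y, cavity floor 10 mm above the table, bars lie with their long side along its x, 38 mm of free width between neighbouring bars along its y; origin: centre of its underside
- rack: fixed low drying rack of pale wooden slats, 210 (x) x 230 (y) mm, its flat top 22 mm above the table, no rim, room for four bars side by side; origin: centre of its underside on the table
- timer_tip (a point): point 32 mm from the knob axis in the direction in which the white pointer line of the inner knob points (turns with the inner knob)
- ring_mark (a point): the orange mark on the top of the grey outer ring knob, 32 mm from the same axis (turns with the ring knob). The ring is 84 mm across and 16 mm high; its top is 47 mm above the table. Round it lies the fixed control pod, white with a dark face 31 mm above the table, 200 x 220 mm, with five colour keys in places that are swapped from start to start, 65 mm apart or more
- timer_knob (a joint): angle of the inner timer knob, rad, range -2.6 to 2.6, grows anticlockwise seen from above; 0 = pointer along the pod's +x; stays where it is left (friction 0.035 N m), starts between -0.4 and 0.4
- ring_knob (a joint): angle of the outer ring knob, rad, same zero and sense; the two are equal when the pointer stands at the orange mark; starts between 1.0 and 1.8 and turns on its own friction (0.05 N m), not with the inner knob
- timer_grip (a point): grip point of the small inner timer knob, on the vertical axis it shares with the ring knob, 80 mm above the table: its black upright grip bar is 44 mm long (along this point's x, white pointer end at +x), 14 mm thick (along its y), and runs from 54 to 94 mm above the table; under it a 46 mm disc whose top is at 56 mm, and below that the top of the ring knob at 47 mm.
- key_blue_top (a point): centre of the top of the blue key, a round spring button 28 mm across; presses straight down
- key_blue (a joint): how far the blue key is pressed, m: 0 up, 0.006 fully down (about 4.5 N); springs back by itself; counts as pressed beyond 0.004
- key_white_top (a point): centre of the top of the white key, a round spring button 28 mm across; presses straight down
- key_white (a joint): how far the white key is pressed, m: 0 up, 0.006 fully down (about 4.5 N); springs back by itself; counts as pressed beyond 0.004
- key_yellow_top (a point): centre of the top of the yellow key, a round spring button 28 mm across; presses straight down
- key_yellow (a joint): how far the yellow key is pressed, m: 0 up, 0.006 fully down (about 4.5 N); springs back by itself; counts as pressed beyond 0.004
- key_green_top (a point): centre of the top of the green key, a round spring button 28 mm across; presses straight down
- key_green (a joint): how far the green key is pressed, m: 0 up, 0.006 fully down (about 4.5 N); springs back by itself; counts as pressed beyond 0.004
- key_red_top (a point): centre of the top of the red key, a round spring button 28 mm across; presses straight down
- key_red (a joint): how far the red key is pressed, m: 0 up, 0.006 fully down (about 4.5 N); springs back by itself; counts as pressed beyond 0.004
- candle_a: bystander, loose: round white candle tin, 66 mm across, 28 mm high; origin: centre of its underside
- ribbon_a: bystander, loose: pink ribbon spool lying flat, 85x78x30 mm; origin: centre of its underside
- stamp_a: bystander, loose: rubber stamp with dark turned handle, 40x40x74 mm; origin: centre of its underside

How it is judged:
By the outcome, as a careful person would: the job done as asked, in the order asked, and still so for the second after the job is handed in, with the robot touching nothing.
Of soap_0, soap_1, soap_2, soap_3 only 3 to 4 are there at a start; the rules pass over those that are not, and their reading is None.
At some moment in a run one of soap_0, soap_1, soap_2, soap_3 may be knocked a few centimetres aside while the robot is not near it.
Once in a run the grip may slacken for a moment while it holds something.
It also fails if it takes over 208 s, if anything falls off the work surface, if the arm or the gripper's body presses on something with over 40 N, if the wrist force passes 120 N, or if a joint passes its speed limit or range.

## Robot

A 7-joint arm with a two-finger parallel gripper is mounted at the origin on a cart in front of the work surface, level with it; the furniture and walls round the work are solid. World frame = base frame: x ahead of the robot, y to its left, z up, the work surface at z = 0. Lengths are in m, angles in rad, forces in N, time in s.
With the tool pointing down it reaches from about 0.4 to 0.875 m from the base axis. Payload 19.3 kg.
Tool frame: the origin (TCP) lies between the finger pads; the fingertips stand 17 mm ahead of it and the grasp point (between the pads) lies 2 mm behind it; z points along the fingers, x is the direction in which the jaws open and shut, and the axes are right-handed (so a half turn about z gives the same grasp; the last joint's range is limited). The gripper opens to 85 mm and grips with 20 to 120 N. Pads are 22 mm wide; open, the fingers measure 114 mm over their backs; the gripper's body (76 mm by 85 mm) begins 54 mm behind the grasp point. The pads swing forward as they close: fully open they stand 13 mm farther back than shut.
Start: joints at [1.223, 0.521, -0.036, 1.599, 0.021, 1.021, -0.113], TCP at [0.171, -0.601, 0.218] pointing down, gripper open.
Joint ranges: [-2.91, 2.91], [-0.3, 2.13], [-1.5, 1.42], [0.17, 2.43], [-1.26, 4.41], [0.16, 1.93], [-2.52, 2.52]. Speed limits (rad/s): [1.89, 1.89, 2.39, 2.39, 3.01, 3.01, 3.01].

## Interface

Orientations are given as [roll, pitch, yaw] about the fixed x, y, z axes, in that order (R = Rz(yaw) Ry(pitch) Rx(roll)).
In Python, from workcell import bot gives the robot as it stands. The module is installed in compiled form; this text tells all that it offers.
- The arm moves only by the tool arm_command, never from a script. Its argument "targets" is a list of rows, each a list of 6 numbers: the shift along the tool's x, y, z in mm, then the turn, a rotation vector about the tool's x, y, z in degrees. In form: [[x, y, z, wx, wy, wz], ...]. A call has 1 to 8 rows; each row shifts and turns the pose as measured when the row begins, along the tool's axes as they then stand; what a row does not reach is not made up. A row lasts 1/10 s, in which the tool goes at most 50 mm and 8.59 degrees, less where a joint would pass 70% of its speed; a pose out of reach is approached as far as the arm can. A call is refused whole if a number of a shift passes 50 or a number of a turn 8.59, either way. A call with a gripper value outside its range is refused whole. "grip" is the opening in per cent of the stroke, from 0 (shut) to 100 (fully open), set as the call begins (left out, the last holds). The fingers move at their own pace and stop on an object; "grip_force" is the grip in N (left out, the last holds). Time passes only in rows, so rows that do not move let the fingers close. It gives the time, the measured TCP pose, the force and the opening at its end, in the units of the state.
- bot.observe(): the state, without advancing time (a new reading comes with each control period).
- bot.grab_frame(name): name is "scene" or "top" or "wrist"; returns a dict with "color" (480x640x3 uint8, red, green, blue), "depth" (480x640 float32, m along the optical axis (not along the pixel's ray), 0 where there is no reading), "fov_y" (degrees; the focal length in pixels is half the picture's height over the tangent of half this angle, whatever the lens; pixels are square), "cx", "cy" (the principal point, pixels), "D" ([k1, k2, p1, p2, k3] as OpenCV has them; the pictures are not rectified), "R" (3x3) and "t" (3): a world point X has camera coordinates R X + t; the wrist camera has in their place "hand_eye" (4x4, takes a point from camera to tool coordinates, whose origin is the TCP and whose axes are the tool frame's). Camera axes: x right, y down, z forward; pixel columns grow to the right and rows downward; lengths in m; the calibration is good to about 2 mm. A picture is of the moment at which its call begins: read the wrist's pose just before it.
- bot.job_done(): hands the job in, once; it reports no verdict.
The state is a dict: "clock": time; "qpos": joint angles; "qd": joint speeds; "joint_efforts": joint torques, N m; "position": TCP position; "tool_rot": TCP orientation; "force": force on the tool from outside, world axes, zero at the start; "moment": the same for the moment, N m; "grip_width": finger opening in m.
Only numpy, scipy, OpenCV 4.12 (cv2) and the standard library are available. Lean on these libraries where they do the work, as an engineer would, in place of code of your own. Each camera call takes 0.05 s, during which the arm holds its last target. There are 200 camera calls.

## Working session

There is one attempt and no reset: what is moved stays moved. The work goes in short steps, Python scripts to look and compute and a tool call to move; the robot and the scene stay as the last step left them, time stands still between calls to the robot, and variables do not carry over. Pictures are saved under pics/ and viewed, about 12 in all and at most 16, crops included, and the job is handed in when it is done.

Besides the shell and the picture viewer there is one more tool, called as name(argument=value, ...), one argument or row to a line, values as JSON. arm_command: Moves the arm, as the interface text tells. Its arguments: {"type":"object","properties":{"targets":{"type":"array"},"grip":{"type":"number"},"grip_force":{"type":"number"}},"required":["targets"]}

```bash
mkdir -p pics
cat > h.py <<'E'
import numpy as np, cv2, json
from workcell import bot
from scipy.spatial.transform import Rotation as Ro
def grab(n):
    s=bot.observe(); f=bot.grab_frame(n)
    h=f['color'].shape[0]; fl=h/2/np.tan(np.radians(f['fov_y'])/2)
    f['K']=np.array([[fl,0,f['cx']],[0,fl,f['cy']],[0,0,1]])
    if 'hand_eye' in f:
        T=np.eye(4); r=np.array(s['tool_rot'])
        T[:3,:3]=Ro.from_euler('xyz',r).as_matrix() if r.size==3 else r
        T[:3,3]=s['position']; W=T@np.array(f['hand_eye']); f['R']=W[:3,:3].T; f['t']=-f['R']@W[:3,3]
    f['R']=np.array(f['R']);f['t']=np.array(f['t']);f['D']=np.array(f['D'],float)
    return f
def ray(f,uv,z):
    uv=np.array(uv,float).reshape(-1,1,2)
    n=cv2.undistortPoints(uv,f['K'],f['D']).reshape(-1,2)
    d=np.c_[n,np.ones(len(n))]@f['R']; c=-f['R'].T@f['t']
    return c+d*((z-c[2])/d[:,2])[:,None]
def pix(f,P):
    return cv2.projectPoints(np.array(P,float).reshape(-1,3),cv2.Rodrigues(f['R'])[0],f['t'],f['K'],f['D'])[0].reshape(-1,2)
def save(f,n): cv2.imwrite('pics/'+n+'.png',f['color'][:,:,::-1])
def st():
    s=bot.observe(); print({k:np.round(s[k],4).tolist() for k in('clock','position','tool_rot','force','grip_width','qpos')})
E
python3 - <<'E'
from h import *
st()
for n in('top','scene'):
    f=grab(n); save(f,n+'0'); print(n,np.round(-f['R'].T@f['t'],3),f['fov_y'],f['D'],f['R'].round(2).tolist())
f=grab('wrist'); print(f['hand_eye'])
E
```

```text
{'clock': 0.0, 'position': [0.1713, -0.6007, 0.2171], 'tool_rot': [3.1415, 0.0011, -1.293], 'force': [0.1837, -0.3232, -0.4141], 'grip_width': 0.0858, 'qpos': [1.2228, 0.522, -0.0363, 1.6, 0.0212, 1.0211, -0.1128]}
top [0.423 0.019 1.501] 50.464791352703465 [0.01363089 0.         0.         0.         0.        ] [[0.02, -1.0, 0.01], [-1.0, -0.02, -0.1], [0.1, -0.01, -1.0]]
scene [-0.203  0.698  0.991] 46.77641420374434 [-0.00846754  0.          0.          0.          0.        ] [[-0.66, -0.75, 0.01], [-0.5, 0.42, -0.76], [0.57, -0.51, -0.65]]
[[ 9.99999590e-01 -6.81557962e-04 -5.95744163e-04 -2.53872650e-04]
 [ 8.26471717e-04  9.55895770e-01  2.93704943e-01 -7.44121774e-02]
 [ 3.69292383e-04 -2.93705315e-01  9.55895942e-01 -1.56272835e-01]
 [ 0.00000000e+00  0.00000000e+00  0.00000000e+00  1.00000000e+00]]
```

View pics/top0.png

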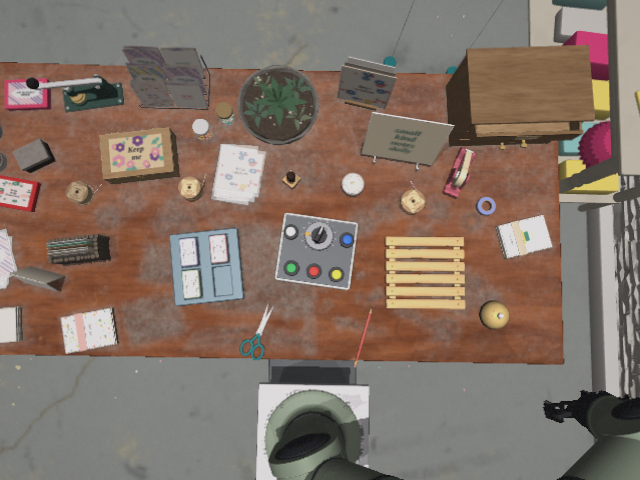

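View pics/scene0.png

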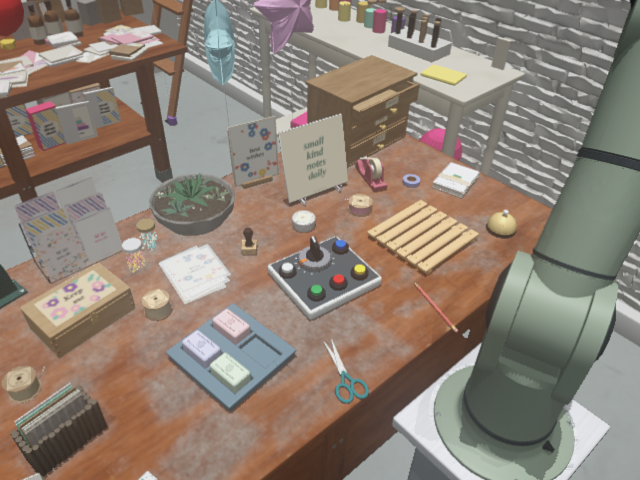

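The top view shows the mould at (207,266) holding lilac (190,246), pink (219,248) and green (191,284); the cream bar is absent. The pod is at (317,251) with white (292,232), blue (347,240), green (292,268), red (314,271) and yellow (336,274). The rack is at (425,272).

```bash
cat > m.py <<'E'
from h import *
f=grab('top'); im=f['color']; hsv=cv2.cvtColor(im,cv2.COLOR_RGB2HSV)
def rect(mask,x0,y0,x1,y1,z,name,hull=True):
    m=np.zeros_like(mask); m[y0:y1,x0:x1]=mask[y0:y1,x0:x1]
    cs=cv2.findContours(m,cv2.RETR_EXTERNAL,cv2.CHAIN_APPROX_NONE)[0]
    cs=[c for c in cs if cv2.contourArea(c)>15]
    if not cs: print(name,'none');return
    pts=np.vstack(cs)[:,0,:] if hull else max(cs,key=cv2.contourArea)[:,0,:]
    P=ray(f,pts,z)[:,:2]
    r=cv2.minAreaRect((P*1000).astype(np.float32)); print(name,np.round(r[0],1),np.round(r[1],1),round(r[2],1)); return r
H,S,V=cv2.split(hsv)
def rng(a,b): return cv2.inRange(hsv,a,b)
rect(rng((95,40,60),(112,255,255)),160,215,255,312,.024,'mould')
rect(rng((15,60,150),(30,255,255)),375,230,475,315,.022,'rack')
for n,(u,v) in dict(lilac=(190,246),pink=(219,248),green=(191,284)).items():
    rect(((S<70)&(V>150)).astype(np.uint8)*255,u-15,v-20,u+17,v+20,.046,n)
for n,c,(u,v) in(('white',((0,0,170),(180,60,255)),(292,232)),('blue',((100,120,80),(125,255,255)),(347,240)),('green',((50,100,60),(90,255,255)),(292,268)),('red',((0,150,100),(8,255,255)),(314,271)),('yellow',((22,120,100),(34,255,255)),(336,274))):
    rect(rng(*c),u-11,v-11,u+11,v+11,.04,n)
x=cv2.resize(im[205:305,160:360],None,fx=4,fy=4,interpolation=cv2.INTER_CUBIC)
cv2.imwrite('pics/crop1.png',x[:,:,::-1])
d=f['depth']; 
def pt(u,v):
    n=cv2.undistortPoints(np.array([[[u,v]]],float),f['K'],f['D']).ravel(); return (np.r_[n,1]*d[v,u]-f['t'])@f['R']
for u,v in((190,246),(292,232),(347,240),(292,268),(336,274),(325,255),(425,272),(230,290)): print(u,v,pt(u,v).round(3))
E
python3 m.py
```

```text
mould [483.4 317.5] [206.  195.7] 7.4
rack [ 479.8 -317.4] [206.2 230.2] 1.2
lilac [531.3 359.7] [94.9 88.3] 2.4
pink [534.9 277.4] [109.3  88.6] 2.1
green [433.2 352.5] [111.   87.8] 2.4
white [589.4  77.5] [23.2 23.1] 1.3
blue [569.2 -86.8] [24.5 26.7] 46.2
green [484.2  73.3] [25.8 25.8] 1.5
red [477.    7.2] [24.3 24.3] 46.3
yellow [469.2 -58.2] [24.3 26.4] 46.1
190 246 [0.539 0.362 0.046]
292 232 [0.585 0.071 0.055]
347 240 [ 0.566 -0.087  0.047]
292 268 [0.482 0.068 0.054]
336 274 [ 0.468 -0.057  0.053]
325 255 [ 0.523 -0.025  0.031]
425 272 [ 0.481 -0.322  0.001]
230 290 [0.416 0.248 0.012]
```

View pics/crop1.png

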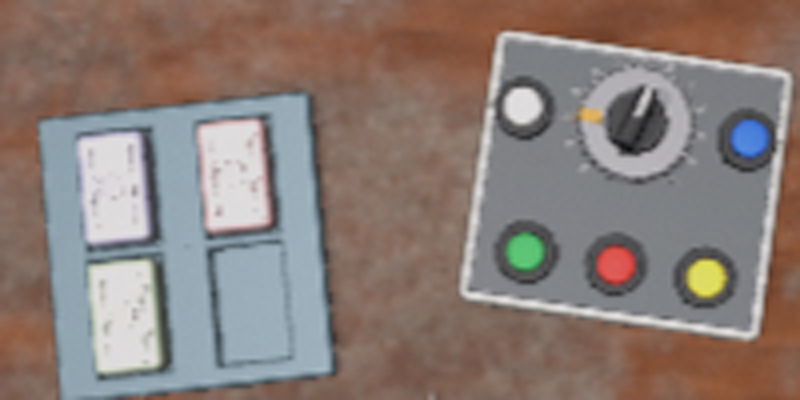

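```bash
cat > go.py <<'E'
import sys
from h import *
def rows(x,y,z,yawdeg,n=None,pose=None):
    if pose is None:
        s=bot.observe(); p=np.array(s['position']); R=Ro.from_euler('xyz',s['tool_rot'])
    else: p,R=pose
    T=np.array([x,y,z]); G=Ro.from_euler('xyz',[np.pi,0,np.radians(yawdeg)])
    dR=(R.inv()*G).as_rotvec(degrees=True)
    k=n or int(max(1,np.ceil(np.linalg.norm(T-p)*1000/48),np.ceil(np.linalg.norm(dR)/8.3)))
    out=[]
    for i in range(k):
        d=R.inv().apply((T-p)/(k-i))*1000; w=(R.inv()*G).as_rotvec(degrees=True)/(k-i)
        d=np.round(d,0) ; w=np.round(w,1)
        out.append([*map(lambda v:float(v)+0.,d),*map(lambda v:float(v)+0.,w)]); p=p+R.apply(d/1000); R=R*Ro.from_rotvec(w,degrees=True)
    return out,(p,R)
if __name__=='__main__':
    st(); pose=None; al=[]
    for a in sys.argv[1:]:
        r,pose=rows(*map(float,a.split(',')[:4]),pose=pose,n=int(a.split(',')[4]) if a.count(',')>3 else None); al+=r
    for i in range(0,len(al),8): print(json.dumps([[int(v) if v==int(v) else v for v in q] for q in al[i:i+8]]).replace(' ',''))
E
python3 go.py .46,-.3,.28,-40 .5,0,.28,0
```

```text
{'clock': 0.2, 'position': [0.1713, -0.6009, 0.2174], 'tool_rot': [3.1415, 0.0007, -1.2931], 'force': [0.4545, 0.4022, 0.3666], 'grip_width': 0.0853, 'qpos': [1.2228, 0.5218, -0.0363, 1.5998, 0.0212, 1.0211, -0.1128]}
[[-23,-40,-7,0,0,-3.8],[-21,-41,-7,0,0,-3.8],[-18,-43,-7,0,0,-3.8],[-15,-44,-7,0,0,-3.8],[-12,-45,-7,0,0,-3.8],[-9,-45,-7,0,0,-3.8],[-6,-46,-7,0,0,-3.8],[-3,-46,-7,0,0,-3.7]]
[[0,-47,-7,0,0,-3.8],[-23,-36,0,0,0,-5.7],[-19,-39,0,0,0,-5.7],[-16,-40,0,0,0,-5.7],[-11,-42,0,0,0,-5.7],[-7,-43,0,0,0,-5.7],[-3,-43,0,0,0,-5.7],[1,-43,1,0,0,-5.8]]
```

arm_command(
  targets=[
    [-23,-40,-7,0,0,-3.8],
    [-21,-41,-7,0,0,-3.8],
    [-18,-43,-7,0,0,-3.8],
    [-15,-44,-7,0,0,-3.8],
    [-12,-45,-7,0,0,-3.8],
    [-9,-45,-7,0,0,-3.8],
    [-6,-46,-7,0,0,-3.8],
    [-3,-46,-7,0,0,-3.7],
  ],
  grip=0,
)

```text
clock: 1.0
position: [0.4291, -0.3263, 0.2729]
tool_rot: [3.139, 0.003, -0.756]
force: [1.2, -0.5, 0.3]
grip_width: 0.0
```

arm_command(
  targets=[
    [0,-47,-7,0,0,-3.8],
    [-23,-36,0,0,0,-5.7],
    [-19,-39,0,0,0,-5.7],
    [-16,-40,0,0,0,-5.7],
    [-11,-42,0,0,0,-5.7],
    [-7,-43,0,0,0,-5.7],
    [-3,-43,0,0,0,-5.7],
    [1,-43,1,0,0,-5.8],
  ],
)

```text
clock: 1.8
position: [0.498, 0.0224, 0.28]
tool_rot: [3.141, 0.001, 0.041]
force: [1.8, -0.3, 0.1]
grip_width: 0.0003
```

```bash
python3 - <<'E'
from h import *
st(); f=grab('wrist'); save(f,'w1'); print(f['fov_y'],f['cx'],f['cy'],f['D'])
E
python3 go.py .5,0,.28,0
```

```text
{'clock': 1.8, 'position': [0.498, 0.0224, 0.28], 'tool_rot': [3.1413, 0.0009, 0.0408], 'force': [1.7862, -0.3258, 0.1311], 'grip_width': 0.0003, 'qpos': [0.3106, 0.2957, -0.5897, 1.8242, 0.1851, 1.0777, -0.3064]}
66.72512728816773 319.8044101352848 242.53543692676385 [-0.07654073  0.          0.          0.          0.        ]
{'clock': 1.85, 'position': [0.4981, 0.0299, 0.2802], 'tool_rot': [-3.1387, 0.0001, 0.055], 'force': [-2.0667, 10.5374, -0.8468], 'grip_width': 0.0002, 'qpos': [0.304, 0.2969, -0.5978, 1.8233, 0.1848, 1.0772, -0.3065]}
[[0,30,0,-0.2,0,3.2]]
```

View pics/w1.png

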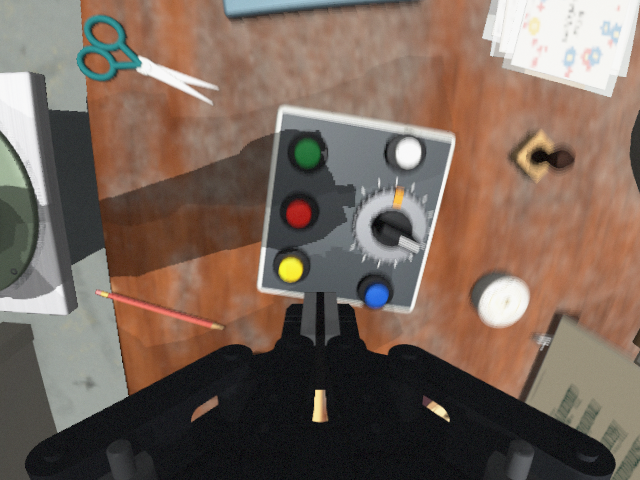

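The wrist view shows green (308,153), white (407,153), red (299,212), yellow (290,269), blue (376,294), and the knob at about (391,229). The arm was still settling, so I'll hold and measure.

arm_command(
  targets=[
    [0,0,0,0,0,0],
    [0,0,0,0,0,0],
    [0,0,0,0,0,0],
  ],
)

```text
clock: 2.15
position: [0.4978, 0.0311, 0.2799]
tool_rot: [-3.139, 0.001, 0.058]
force: [-0.3, -1.0, -0.3]
grip_width: 0.0001
```

```bash
cat > k.py <<'E'
from h import *
st(); f=grab('wrist'); im=f['color']; hsv=cv2.cvtColor(im,cv2.COLOR_RGB2HSV); save(f,'w2')
def pt(u,v,d):
    n=cv2.undistortPoints(np.array([[[u,v]]],float),f['K'],f['D']).ravel(); return (np.r_[n,1]*d-f['t'])@f['R']
for n,lo,hi in(('blue',(100,150,60),(122,255,255)),('green',(50,110,50),(85,255,255)),('red',(0,190,60),(3,255,255)),('yellow',(24,150,80),(34,255,255)),('white',(0,0,150),(180,50,255)),('mark',(15,150,120),(23,255,255))):
    m=cv2.inRange(hsv,lo,hi); m[:90]=0; m[330:]=0; m[:,:255]=0; m[:,455:]=0
    for c in cv2.findContours(m,cv2.RETR_EXTERNAL,cv2.CHAIN_APPROX_NONE)[0]:
        a=cv2.contourArea(c)
        if a<60: continue
        M=cv2.moments(c); u,v=M['m10']/a,M['m01']/a; x,y,w,h=cv2.boundingRect(c)
        dd=f['depth'][int(v)-3:int(v)+4,int(u)-3:int(u)+4]
        print(n,a,round(u,1),round(v,1),(w,h),pt(u,v,np.median(dd)).round(4), ray(f,[u,v],.045).round(4)[0])
E
python3 k.py
```

```text
{'clock': 2.15, 'position': [0.4978, 0.0311, 0.2799], 'tool_rot': [-3.1386, 0.0007, 0.0575], 'force': [-0.3254, -1.0238, -0.3183], 'grip_width': 0.0001, 'qpos': [0.301, 0.2971, -0.5969, 1.8236, 0.1845, 1.0772, -0.306]}
blue 420.5 372.9 305.3 (24, 24) [ 0.5653 -0.0834  0.0531] [ 0.5669 -0.0874  0.045 ]
green 523.0 307.8 164.4 (26, 28) [0.4821 0.0731 0.0533] [0.4819 0.0724 0.045 ]
red 469.0 297.8 223.5 (25, 26) [0.4743 0.0095 0.0531] [0.4739 0.0074 0.045 ]
yellow 406.5 288.5 278.4 (24, 25) [ 0.4663 -0.0551  0.0533] [ 0.4657 -0.0586  0.045 ]
white 63.5 406.6 257.7 (22, 12) [ 0.5859 -0.009   0.0947] [ 0.5994 -0.0256  0.045 ]
white 369.0 264.0 266.7 (45, 94) [ 0.4351 -0.0512  0.0308] [ 0.4372 -0.0457  0.045 ]
white 485.5 407.7 166.6 (26, 26) [0.586  0.077  0.0532] [0.588  0.0764 0.045 ]
white 3514.0 388.7 211.6 (177, 206) [0.5726 0.027  0.047 ] [0.573  0.0266 0.045 ]
mark 86.0 396.5 211.4 (11, 14) [0.5808 0.028  0.0482] [0.5816 0.0274 0.045 ]
```

```bash
python3 go.py .565,-.083,.11,0 .565,-.083,.076,0
```

```text
{'clock': 2.2, 'position': [0.4978, 0.0309, 0.2799], 'tool_rot': [-3.1387, 0.0006, 0.0571], 'force': [-0.3608, -0.1649, 1.1173], 'grip_width': 0.0001, 'qpos': [0.3013, 0.2971, -0.5969, 1.8236, 0.1845, 1.0772, -0.306]}
[[12,24,34,0,0,0.7],[12,23,34,0,0,0.6],[13,23,34,-0.1,0,0.7],[13,23,34,0,0,0.6],[13,23,34,-0.1,0,0.7],[0,0,34,0,0,0]]
```

arm_command(
  targets=[
    [12,24,34,0,0,0.7],
    [12,23,34,0,0,0.6],
    [13,23,34,0,0,0.7],
    [13,23,34,0,0,0.6],
    [13,23,30,-0.2,0,0.7],
    [0,0,0,0,0,0],
    [0,0,0,0,0,0],
  ],
  grip=0,
)

```text
clock: 2.9
position: [0.5667, -0.096, 0.1082]
tool_rot: [3.137, -0.002, -0.017]
force: [0.3, 1.1, 0.1]
grip_width: 0.0001
```

```bash
python3 go.py .565,-.083,.076,0,3
```

```text
{'clock': 2.9, 'position': [0.5667, -0.096, 0.1082], 'tool_rot': [3.1374, -0.0021, -0.0173], 'force': [0.2694, 1.0719, 0.138], 'grip_width': 0.0001, 'qpos': [0.38, 0.613, -0.4498, 1.8144, 0.3644, 0.7944, -0.2741]}
[[-1,-4,11,0.1,0,-0.3],[0,-5,11,0.1,-0.1,-0.3],[-1,-4,10,0,0,-0.4]]
```

arm_command(
  targets=[
    [-1,-7,6,0.1,0,-0.5],
    [0,-4,8,0.1,-0.1,-0.3],
    [0,-1,8,0,0,-0.2],
    [0,0,5,0,0,0],
    [0,0,0,0,0,0],
    [0,0,0,0,0,0],
  ],
)

```text
clock: 3.5
position: [0.5662, -0.0819, 0.0814]
tool_rot: [3.141, -0.003, 0.003]
force: [0.9, -0.3, 0.5]
grip_width: 0.0001
```

arm_command(
  targets=[
    [0,0,5,0,0,0],
    [0,0,5,0,0,0],
    [0,0,4,0,0,0],
    [0,0,3,0,0,0],
    [0,0,0,0,0,0],
  ],
)

```text
clock: 4.0
position: [0.5665, -0.0822, 0.0633]
tool_rot: [3.14, -0.004, 0.002]
force: [0.1, 0.5, 0.1]
grip_width: -0.0002
```

arm_command(
  targets=[
    [0,0,3,0,0,0],
    [0,0,0,0,0,0],
  ],
)

```text
clock: 4.2
position: [0.5665, -0.0823, 0.06]
tool_rot: [3.14, -0.004, 0.002]
force: [-0.7, -0.4, 0.6]
grip_width: -0.0
```

Run:
```python
from h import *
st(); f=grab('wrist'); im=f['color']; x=im[150:390,200:440]
x=cv2.resize(x,None,fx=2.2,fy=2.2)
f=grab('top'); y=cv2.resize(f['color'][200:300,270:370],(528,528),interpolation=cv2.INTER_CUBIC)
cv2.imwrite('pics/p1.png',cv2.resize(np.hstack([x,y])[:,:,::-1],(800,400)))
```

```text
{'clock': 4.2, 'position': [0.5665, -0.0823, 0.06], 'tool_rot': [3.1404, -0.004, 0.0022], 'force': [-0.7095, -0.3506, 0.5507], 'grip_width': -0.0, 'qpos': [0.3375, 0.6795, -0.4216, 1.8467, 0.4133, 0.6986, -0.3189]}
```

View pics/p1.png

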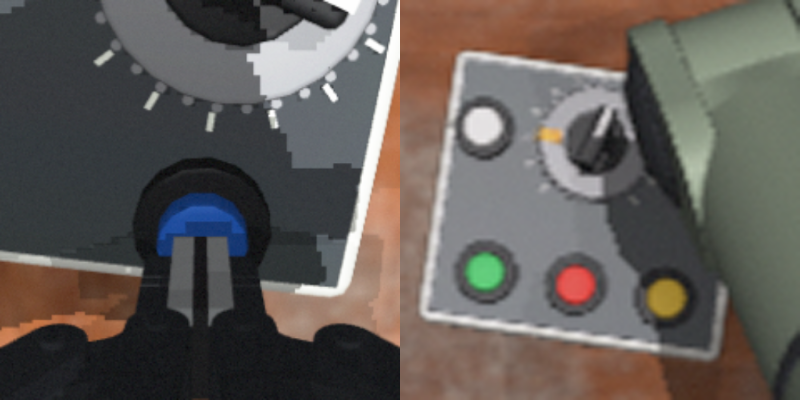

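The fingertips are above the blue key but not yet touching it, since the force reads about 0. I'll keep going down in small steps.

arm_command(
  targets=[
    [0,0,3,0,0,0],
    [0,0,0,0,0,0],
  ],
)

```text
clock: 4.5
position: [0.5668, -0.0823, 0.0574]
tool_rot: [3.14, -0.005, 0.002]
force: [0.3, -0.9, -0.2]
grip_width: 0.0002
```

arm_command(
  targets=[
    [0,0,3,0,0,0],
    [0,0,0,0,0,0],
  ],
)

```text
clock: 4.7
position: [0.5669, -0.0823, 0.0542]
tool_rot: [3.14, -0.005, 0.002]
force: [-0.4, -0.1, 0.2]
grip_width: -0.0001
```

Run:
```python
from h import *
st(); f=grab('wrist'); s=bot.observe()
R=Ro.from_euler('xyz',s['tool_rot']).as_matrix(); p=np.array(s['position'])
for z in(-.01,0,.01,.017,.025): print(z,pix(f,p+R@[0,0,z]).round(1))
d=f['depth']
for v in range(270,345,5):
  n=cv2.undistortPoints(np.array([[[312,v],[320,v]]],float),f['K'],f['D']).reshape(-1,2)
  for k,u in enumerate((312,)):
    X=(np.r_[n[k],1]*d[v,u]-f['t'])@f['R']; print(v,u,X.round(4),f['color'][v,u])
x=cv2.resize(f['color'][200:400,220:420],(600,600))
cv2.imwrite('pics/p2.png',x[:,:,::-1])
```

```text
{'clock': 4.7, 'position': [0.5669, -0.0823, 0.0542], 'tool_rot': [3.1403, -0.005, 0.0022], 'force': [-0.4016, -0.0812, 0.1973], 'grip_width': -0.0001, 'qpos': [0.3338, 0.6882, -0.4166, 1.8488, 0.4195, 0.6868, -0.3241]}
-0.01 [[321.5 307.5]]
0 [[321.5 297.7]]
0.01 [[321.4 288.9]]
0.017 [[321.3 283.3]]
0.025 [[321.3 277.3]]
270 312 [ 0.5625 -0.0727  0.0432] [28 39 64]
275 312 [ 0.5626 -0.073   0.049 ] [ 19  53 106]
280 312 [ 0.5626 -0.0736  0.0536] [ 47  94 172]
285 312 [ 0.5626 -0.0761  0.0537] [ 22  56 115]
290 312 [ 0.5626 -0.0792  0.0525] [ 20  56 116]
295 312 [ 0.563  -0.071   0.0752] [95 94 98]
300 312 [ 0.563  -0.0712  0.0796] [93 96 94]
305 312 [ 0.5631 -0.0713  0.0836] [94 94 96]
310 312 [ 0.5632 -0.0713  0.0876] [ 97  97 101]
315 312 [ 0.5632 -0.0718  0.0907] [93 93 95]
320 312 [ 0.5633 -0.0719  0.0942] [86 88 90]
325 312 [ 0.5633 -0.0712  0.099 ] [88 86 89]
330 312 [ 0.5634 -0.0708  0.1029] [81 83 85]
335 312 [ 0.5634 -0.0717  0.1046] [101 101 102]
340 312 [ 0.5634 -0.0733  0.1051] [78 79 80]
```

View pics/p2.png

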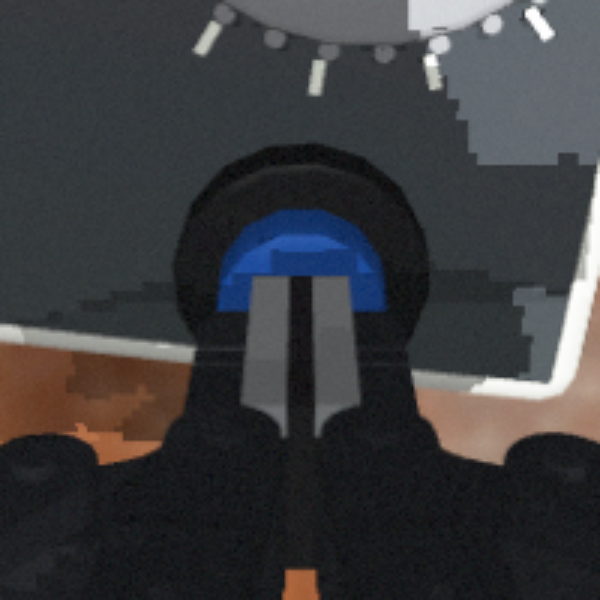

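In the depth image, the finger ends show at z≈0.0735 with the TCP at 0.054, and the key top is at 0.0535. So a 20 mm gap remains, and the shut fingertips sit well behind the stated position. I'll continue down carefully, watching the force.

arm_command(
  targets=[
    [0,0,5,0,0,0],
    [0,0,5,0,0,0],
    [0,0,3,0,0,0],
    [0,0,0,0,0,0],
  ],
)

```text
clock: 5.15
position: [0.567, -0.0823, 0.0401]
tool_rot: [3.14, -0.005, 0.002]
force: [0.4, -0.4, 0.2]
grip_width: 0.0
```

Run:
```python
from h import *
st(); f=grab('wrist'); d=f['depth']
for v in range(255,310,4):
    u=312
    n=cv2.undistortPoints(np.array([[[u,v]]],float),f['K'],f['D']).ravel()
    X=(np.r_[n,1]*d[v,u]-f['t'])@f['R']; print(v,u,X.round(4),f['color'][v,u])
```

```text
{'clock': 5.15, 'position': [0.567, -0.0823, 0.0401], 'tool_rot': [3.1403, -0.0051, 0.0022], 'force': [0.4272, -0.3527, 0.195], 'grip_width': 0.0, 'qpos': [0.3252, 0.7096, -0.4047, 1.8535, 0.4332, 0.6609, -0.3356]}
255 312 [ 0.5626 -0.0643  0.0309] [56 58 62]
259 312 [ 0.5627 -0.065   0.0346] [15 21 18]
263 312 [ 0.5628 -0.0645  0.0415] [18 23 21]
267 312 [ 0.5628 -0.0661  0.0422] [45 43 47]
271 312 [ 0.5628 -0.0674  0.0438] [32 31 32]
275 312 [ 0.5628 -0.07    0.0422] [30 29 33]
279 312 [ 0.5628 -0.0711  0.0442] [29 27 27]
283 312 [ 0.5628 -0.0726  0.0453] [ 20  51 103]
287 312 [ 0.5629 -0.0725  0.0499] [ 17  50 106]
291 312 [ 0.5629 -0.0737  0.0515] [ 34  74 143]
295 312 [ 0.5631 -0.0712  0.0608] [96 96 98]
299 312 [ 0.5631 -0.0709  0.0651] [ 99  98 101]
303 312 [ 0.5632 -0.0704  0.0696] [97 99 99]
307 312 [ 0.5632 -0.0718  0.0702] [93 94 95]
```

arm_command(
  targets=[
    [0,0,4,0,0,0],
    [0,0,3,0,0,0],
    [0,0,3,0,0,0],
    [0,0,0,0,0,0],
  ],
)

```text
clock: 5.6
position: [0.5677, -0.0823, 0.0333]
tool_rot: [3.138, -0.007, 0.002]
force: [-9.4, 0.8, 16.1]
grip_width: 0.0004
```

arm_command(
  targets=[
    [0,0,2,0,0,0],
    [0,0,0,0,0,0],
  ],
)

```text
clock: 5.8
position: [0.5676, -0.0824, 0.0336]
tool_rot: [3.137, -0.007, 0.002]
force: [-2.8, 0.1, 3.5]
grip_width: -0.0003
```

Run:
```python
from h import *
st(); f=grab('wrist'); d=f['depth']
for v in range(267,310,3):
    u=312
    n=cv2.undistortPoints(np.array([[[u,v]]],float),f['K'],f['D']).ravel()
    X=(np.r_[n,1]*d[v,u]-f['t'])@f['R']; print(v,u,X.round(4),f['color'][v,u])
a=cv2.resize(f['color'][170:410,180:460],(400,343))
b=cv2.resize(grab('scene')['color'][220:320,260:390],(400,308),interpolation=cv2.INTER_CUBIC)
cv2.imwrite('pics/p3.png',np.vstack([a,b])[:,:,::-1])
```

```text
{'clock': 5.8, 'position': [0.5676, -0.0824, 0.0336], 'tool_rot': [3.1368, -0.0072, 0.0018], 'force': [-2.7845, 0.1293, 3.4991], 'grip_width': -0.0003, 'qpos': [0.3169, 0.7187, -0.3956, 1.8564, 0.443, 0.6467, -0.3459]}
267 312 [ 0.5635 -0.0645  0.0399] [21 21 23]
270 312 [ 0.5635 -0.0658  0.0404] [23 27 27]
273 312 [ 0.5635 -0.066   0.0432] [35 36 38]
276 312 [ 0.5635 -0.0676  0.0428] [25 25 25]
279 312 [ 0.5635 -0.0695  0.0415] [29 30 28]
282 312 [ 0.5635 -0.0705  0.0426] [25 28 30]
285 312 [ 0.5635 -0.0711  0.0445] [24 25 23]
288 312 [ 0.5635 -0.0724  0.0447] [ 23  54 111]
291 312 [ 0.5635 -0.0731  0.0464] [ 29  56 108]
294 312 [ 0.5636 -0.0712  0.0533] [100 101 101]
297 312 [ 0.5637 -0.0707  0.0572] [94 96 94]
300 312 [ 0.5637 -0.0712  0.0589] [97 97 99]
303 312 [ 0.5637 -0.0712  0.0613] [100 101 102]
306 312 [ 0.5638 -0.0709  0.0646] [94 96 98]
309 312 [ 0.5638 -0.0715  0.0658] [96 97 98]
```

View pics/p3.png

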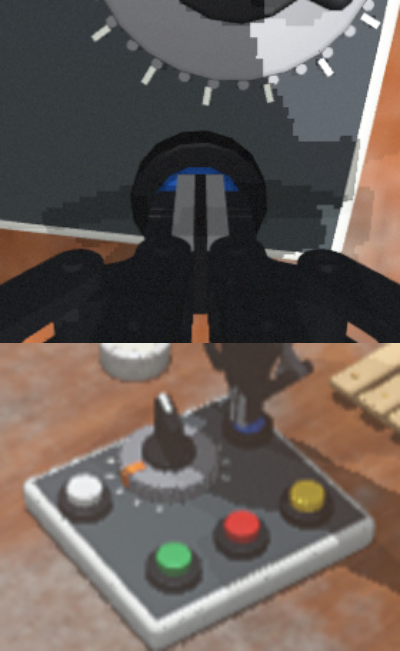

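The visible top of the blue key is now at z≈0.0465, against 0.0535 before. It is fully down, and the force rose to 16 N at the stop. I'll retract, open the gripper and go to the mould.

arm_command(
  targets=[
    [0,0,-8,0,0,0],
    [0,0,-20,0,0,0],
    [0,0,-40,0,0,0],
    [0,0,-40,0,0,0],
    [0,0,-40,0,0,0],
    [0,0,-20,0,0,0],
    [0,0,0,0,0,0],
  ],
)

```text
clock: 6.6
position: [0.5659, -0.0811, 0.2078]
tool_rot: [3.138, -0.006, 0.003]
force: [0.9, -0.1, -0.4]
grip_width: 0.0001
```

```bash
python3 go.py .52,.15,.26,50 .485,.28,.26,96
```

```text
{'clock': 6.6, 'position': [0.5659, -0.0811, 0.2078], 'tool_rot': [3.1377, -0.0062, 0.0028], 'force': [0.9156, -0.1085, -0.3994], 'grip_width': 0.0001, 'qpos': [0.4036, 0.4835, -0.51, 1.7416, 0.2814, 0.9828, -0.211]}
[[-6,-33,-8,0.1,0,-7.1],[-2,-34,-7,0,0,-7.1],[2,-34,-8,0.1,0,-7.1],[6,-33,-7,0.1,-0.1,-7.1],[10,-32,-8,0,-0.1,-7.1],[13,-31,-7,0,0,-7.2],[18,-28,-8,0.1,0,-7.1],[13,-18,0,0,0,-7.7]]
[[15,-17,0,0,0,-7.7],[17,-14,0,0,0,-7.7],[19,-12,0,0,0,-7.6],[20,-9,0,0,0,-7.7],[22,-7,0,0,0,-7.6]]
```

arm_command(
  targets=[
    [-6,-33,-8,0,0,-7.1],
    [-2,-34,-7,0,0,-7.1],
    [2,-34,-8,0,0,-7.1],
    [6,-33,-7,0,0,-7.1],
    [10,-32,-8,0,0,-7.1],
    [13,-31,-7,0,0,-7.2],
    [18,-28,-8,0,0,-7.1],
    [13,-18,0,0,0,-7.7],
  ],
  grip=100,
)

```text
clock: 7.4
position: [0.5092, 0.1762, 0.2572]
tool_rot: [3.136, 0.004, 1.036]
force: [0.3, -0.4, -0.7]
grip_width: 0.0853
```

arm_command(
  targets=[
    [15,-17,0,0,0,-7.7],
    [17,-14,0,0,0,-7.7],
    [15,-10,0,0,0,-7],
    [12,-5,0,0,0,-5],
    [5,-2,0,0,0,-2],
    [0,0,0,0,0,0],
    [0,0,0,0,0,0],
  ],
)

```text
clock: 8.1
position: [0.4809, 0.2585, 0.2526]
tool_rot: [-3.14, 0.006, 1.577]
force: [0.4, -0.7, -1.1]
grip_width: 0.0855
```

Run:
```python
from h import *
st(); f=grab('wrist'); save(f,'w3')
```

```text
{'clock': 8.1, 'position': [0.4809, 0.2585, 0.2526], 'tool_rot': [-3.1401, 0.006, 1.5773], 'force': [0.4217, -0.7084, -1.07], 'grip_width': 0.0855, 'qpos': [0.0773, 0.5062, -0.9592, 1.7318, 0.4537, 1.1487, 0.5602]}
```

View pics/w3.png

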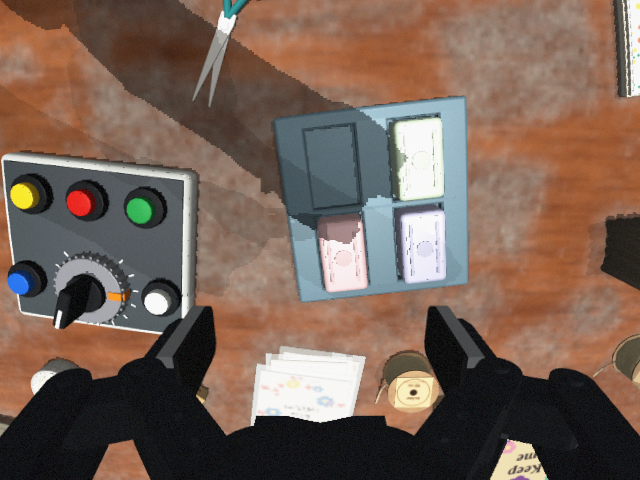

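The three bars lie in the mould at about (419,158) green, (421,244) lilac and (343,252) pink. I'll measure them by height from the depth image.

```bash
cat > bars.py <<'E'
import sys
from h import *
def bars(cam='wrist',lo=.034,hi=.054,box=(.36,.62,.2,.44),verb=True):
    f=grab(cam); d=f['depth']; v,u=np.mgrid[:480,:640]
    n=cv2.undistortPoints(np.stack([u,v],-1).reshape(-1,1,2).astype(float),f['K'],f['D']).reshape(-1,2)
    X=((np.c_[n,np.ones(len(n))]*d.reshape(-1,1)-f['t'])@f['R']).reshape(480,640,3)
    m=((X[...,2]>lo)&(X[...,2]<hi)&(d>0)&(X[...,0]>box[0])&(X[...,0]<box[1])&(X[...,1]>box[2])&(X[...,1]<box[3])).astype(np.uint8)
    m=cv2.morphologyEx(m,cv2.MORPH_OPEN,np.ones((3,3)))
    k,lab,stt,_=cv2.connectedComponentsWithStats(m)
    for i in range(1,k):
        if stt[i,4]<60: continue
        P=X[lab==i]; z=np.median(P[:,2]); cs=cv2.findContours((lab==i).astype(np.uint8),cv2.RETR_EXTERNAL,cv2.CHAIN_APPROX_NONE)[0]
        c=max(cs,key=cv2.contourArea)[:,0]
        Q=ray(f,c,z)[:,:2]; r=cv2.minAreaRect((Q*1000).astype(np.float32))
        col=np.median(f['color'][lab==i],0)
        print('c',np.round(r[0],1),'size',np.round(r[1],1),'ang',round(r[2],1),'z',z.round(4),'rgb',col)
    return f,X
if __name__=='__main__':
    f,X=bars()
    s=bot.observe(); R=Ro.from_euler('xyz',s['tool_rot']).as_matrix(); T=(X-np.array(s['position']))@R
    g=(abs(T[...,0])<.06)&(abs(T[...,1])<.03)&(T[...,2]<.06)&(T[...,2]>-.06)&(f['depth']>0)
    Q=T[g]; print('tool pts max z left/right',np.percentile(Q[Q[:,0]<-.02][:,2],99),np.percentile(Q[Q[:,0]>.02][:,2],99), Q[Q[:,2]>np.percentile(Q[:,2],98)].mean(0))
E
python3 bars.py
```

```text
c [430.8 354.3] size [78.5 48.5] ang 7.1 z 0.0459 rgb [248. 249. 245.]
c [520.4 365.3] size [80.8 48. ] ang 6.4 z 0.0458 rgb [234. 234. 247.]
c [530.8 281.8] size [80.4 47.3] ang 7.3 z 0.0458 rgb [245. 222. 223.]
tool pts max z left/right -0.027894736370887577 -0.027708893057463418 [ 0.00256532 -0.00054539 -0.02758291]
```

```bash
python3 go.py .531,.282,.08,97.2,6
```

```text
{'clock': 8.2, 'position': [0.4811, 0.2584, 0.2528], 'tool_rot': [-3.1404, 0.0061, 1.5772], 'force': [0.1879, 0.1964, -0.2329], 'grip_width': 0.0852, 'qpos': [0.0776, 0.5059, -0.9591, 1.7317, 0.4536, 1.1488, 0.5605]}
[[4,8,29,0,0.1,-1.1],[4,9,29,0,0,-1.1],[4,8,29,0,0.1,-1.2],[3,9,29,0,0,-1.1],[3,9,28,0,0.1,-1.2],[3,8,29,-0.1,0,-1.1]]
```

arm_command(
  targets=[
    [4,8,29,0,0.3,-1.1],
    [4,9,35,0,0,-1.1],
    [4,8,35,0,0,-1.2],
    [3,9,30,0,0,-1.1],
    [3,7,20,0,0,-1.2],
    [1,3,8,0,0,-0.5],
    [0,0,0,0,0,0],
    [0,0,0,0,0,0],
  ],
  grip=75,
)

```text
clock: 9.0
position: [0.5293, 0.275, 0.0919]
tool_rot: [3.138, 0.003, 1.674]
force: [-0.0, 0.5, -0.5]
grip_width: 0.0638
```

```bash
python3 go.py .531,.282,.008,97.2,5; python3 bars.py
```

```text
{'clock': 9.0, 'position': [0.5293, 0.275, 0.0919], 'tool_rot': [3.1382, 0.0027, 1.6736], 'force': [-0.0051, 0.5148, -0.5031], 'grip_width': 0.0638, 'qpos': [-0.0347, 0.7669, -0.8258, 1.7516, 0.6909, 0.9375, 0.5217]}
[[1,0,17,0,0,-0.3],[1,1,17,0,0,-0.3],[2,0,17,0.1,0.1,-0.2],[1,1,16,0,0,-0.3],[2,0,17,0.1,0.1,-0.2]]
c [432.1 353. ] size [78.1 49.2] ang 7.4 z 0.0459 rgb [240. 245. 233.]
c [520.7 364.2] size [79.7 49.5] ang 6.9 z 0.0459 rgb [225. 225. 243.]
c [531.  281.9] size [79.8 46.8] ang 7.2 z 0.0459 rgb [137. 112. 113.]
tool pts max z left/right -0.021152838155630637 0.050921901076963275 [ 0.00491971 -0.00176552  0.05069487]
```

arm_command(
  targets=[
    [2,1,18,0,0,-0.5],
    [2,1,20,0,0,-0.4],
    [2,0,20,0,0,-0.2],
    [1,0,14,0,0,0],
    [0,0,6,0,0,0],
    [0,0,2,0,0,0],
    [0,0,0,0,0,0],
  ],
)

```text
clock: 9.75
position: [0.5313, 0.2826, 0.0074]
tool_rot: [3.136, 0.003, 1.693]
force: [0.8, 0.9, 1.0]
grip_width: 0.0639
```

arm_command(
  targets=[
    [0,0,-4,0.2,0,0],
    [0,0,0,0,0,0],
    [0,0,0,0,0,0],
  ],
)

```text
clock: 10.05
position: [0.532, 0.2829, 0.0131]
tool_rot: [3.138, 0.002, 1.693]
force: [-0.2, 0.0, -0.4]
grip_width: 0.0639
```

arm_command(
  targets=[
    [0,0,0,0,0,0],
    [0,0,0,0,0,0],
    [0,0,0,0,0,0],
    [0,0,0,0,0,0],
    [0,0,0,0,0,0],
  ],
  grip=0,
  grip_force=60,
)

```text
clock: 10.55
position: [0.5324, 0.2828, 0.0141]
tool_rot: [3.137, 0.002, 1.692]
force: [-0.2, -0.1, -0.7]
grip_width: 0.0468
```

arm_command(
  targets=[
    [0,0,-5,0,0,0],
    [0,0,-8,0,0,0],
    [0,0,-8,0,0,0],
    [0,0,-8,0,0,0],
    [0,0,-4,0,0,0],
    [0,0,0,0,0,0],
  ],
)

```text
clock: 11.15
position: [0.5324, 0.2831, 0.0507]
tool_rot: [3.136, 0.002, 1.692]
force: [0.3, -0.4, -1.2]
grip_width: 0.0465
```

```bash
python3 - <<'E'
from h import *
st(); f=grab('wrist'); save(f,'w4')
import subprocess
E
python3 go.py .52,.1,.16,40 .53,-.27,.16,0
```

```text
{'clock': 11.15, 'position': [0.5324, 0.2831, 0.0507], 'tool_rot': [3.136, 0.0016, 1.6924], 'force': [0.3057, -0.38, -1.2285], 'grip_width': 0.0465, 'qpos': [-0.0703, 0.8279, -0.7882, 1.7547, 0.7491, 0.8824, 0.4937]}
{'clock': 11.2, 'position': [0.5324, 0.283, 0.0504], 'tool_rot': [3.1362, 0.0017, 1.6925], 'force': [-0.127, -0.3727, -0.9349], 'grip_width': 0.0466, 'qpos': [-0.0704, 0.8283, -0.7879, 1.7548, 0.7493, 0.8822, 0.4936]}
[[-26,-5,-16,0,0,8.1],[-26,-1,-16,0.1,0,8.1],[-26,2,-15,0,0,8.2],[-25,6,-16,0.1,0,8.1],[-24,10,-16,0,0,8.2],[-23,13,-15,0.1,0,8.1],[-21,17,-16,0,-0.1,8.2],[-29,36,0,0,0,5]]
[[-25,39,0,0,0,5],[-22,41,0,0,0,5],[-18,42,0,0,0,5],[-15,44,0,0,0,5],[-11,45,0,0,0,5],[-7,46,0,0,0,5],[-3,46,1,0,0,5]]
```

View pics/w4.png

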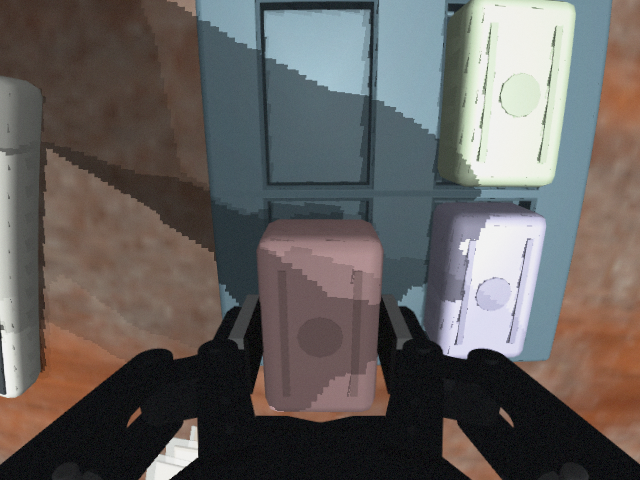

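The pink bar is lifted and held, with an opening of 46.6 mm. I'll carry it low past the front of the pod.

```bash
python3 go.py .50,.2,.12,60 .415,.05,.12,10 .415,-.1,.12,0 .53,-.36,.1,0
```

```text
{'clock': 11.2, 'position': [0.5324, 0.283, 0.0504], 'tool_rot': [3.1362, 0.0017, 1.6925], 'force': [-0.127, -0.3727, -0.9349], 'grip_width': 0.0466, 'qpos': [-0.0704, 0.8283, -0.7879, 1.7548, 0.7493, 0.8822, 0.4936]}
[[-16,-8,-14,0.1,0,7.4],[-17,-6,-14,0.1,0,7.4],[-17,-4,-14,0,0,7.4],[-18,-2,-14,0.1,0,7.4],[-18,0,-14,0,0,7.4],[-25,0,0,0,0,7.1],[-24,3,0,0,0,7.1],[-24,6,0,0,0,7.2]]
[[-23,9,0,0,0,7.1],[-21,12,0,0,0,7.2],[-20,15,0,0,0,7.1],[-18,17,0,0,0,7.2],[-6,37,0,0,0,2.5],[-5,37,0,0,0,2.5],[-3,37,0,0,0,2.5],[-2,37,0,0,0,2.5]]
[[19,43,3,0,0,0],[19,43,4,0,0,0],[19,44,3,0,0,0],[19,43,4,0,0,0],[20,44,3,0,0,0],[19,43,4,0,0,0]]
```

arm_command(
  targets=[
    [-12,-6,-14,0,0,5],
    [-17,-6,-14,0,0,7.4],
    [-17,-4,-14,0,0,7.4],
    [-18,-2,-14,0,0,7.4],
    [-18,0,-14,0,0,7.4],
    [-25,0,0,0,0,7.1],
    [-24,3,0,0,0,7.1],
    [-24,6,0,0,0,7.2],
  ],
)

```text
clock: 12.0
position: [0.4651, 0.1355, 0.1207]
tool_rot: [3.14, -0.003, 0.681]
force: [0.0, 0.5, -1.0]
grip_width: 0.0464
```

arm_command(
  targets=[
    [-23,9,0,0,0,7.1],
    [-21,12,0,0,0,7.2],
    [-20,15,0,0,0,7.1],
    [-18,17,0,0,0,7.2],
    [-6,30,0,0,0,2.5],
    [-5,35,0,0,0,2.5],
    [-3,35,0,0,0,2.5],
    [-2,35,0,0,0,2.5],
  ],
)

```text
clock: 12.8
position: [0.4083, -0.0932, 0.1203]
tool_rot: [-3.141, -0.004, -0.02]
force: [0.8, 0.1, -1.0]
grip_width: 0.0464
```

```bash
python3 go.py .53,-.365,.10,0
```

```text
{'clock': 12.8, 'position': [0.4083, -0.0932, 0.1203], 'tool_rot': [-3.141, -0.0037, -0.0201], 'force': [0.8263, 0.1141, -1.0077], 'grip_width': 0.0464, 'qpos': [0.4706, 0.3887, -0.4748, 2.1934, 0.303, 0.617, -0.2425]}
[[18,38,3,0,0,-0.2],[18,39,3,0,0,-0.2],[18,39,3,0,0,-0.2],[18,39,3,0,-0.1,-0.1],[18,38,3,0,0,-0.2],[17,39,3,0,-0.1,-0.1],[18,38,2,0,0,-0.2]]
```

arm_command(
  targets=[
    [18,38,2,0,0,-0.2],
    [18,39,2,0,0,-0.2],
    [18,39,2,0,0,-0.2],
    [18,39,3,0,0,-0.1],
    [18,36,3,0,0,-0.2],
    [14,28,3,0,0,-0.1],
    [6,12,2,0,0,-0.2],
    [2,4,0,0,0,0],
  ],
)

```text
clock: 13.6
position: [0.5171, -0.3451, 0.1011]
tool_rot: [3.141, -0.001, -0.005]
force: [0.4, 0.7, -2.2]
grip_width: 0.0464
```

arm_command(
  targets=[
    [0,0,0,0,0,0],
    [0,0,0,0,0,0],
  ],
)

```text
clock: 13.8
position: [0.5166, -0.3441, 0.1006]
tool_rot: [-3.142, -0.001, -0.005]
force: [-0.7, -0.3, -0.7]
grip_width: 0.0464
```

```bash
python3 go.py .53,-.37,.032,0,6
python3 - <<'E'
from bars import *
f,X=bars(lo=.012,hi=.03,box=(.3,.7,-.5,-.15)) ; print('held'); bars(lo=.08,hi=.16,box=(.3,.7,-.5,-.15)); save(f,'w5')
E
```

```text
{'clock': 13.8, 'position': [0.5166, -0.3441, 0.1006], 'tool_rot': [-3.1415, -0.0005, -0.0052], 'force': [-0.6719, -0.2706, -0.7443], 'grip_width': 0.0464, 'qpos': [0.7658, 0.6801, -0.4085, 1.6924, 0.3418, 0.8398, 0.203]}
[[2,4,11,0,0,0],[2,4,12,0,0,-0.1],[2,4,11,0,0,0],[2,5,12,0,0,-0.1],[3,4,11,0,0,0],[2,5,12,0,0,-0.1]]
c [ 567.9 -296.6] size [ 28.9 190.5] ang 0.9 z 0.0219 rgb [251. 228. 159.]
c [ 495.  -263.9] size [ 29.7 123. ] ang 0.2 z 0.0219 rgb [247. 218. 145.]
c [ 531.8 -263.7] size [ 28.6 123.2] ang 1.0 z 0.0219 rgb [250. 225. 155.]
c [ 460.8 -297.1] size [ 29.2 188.8] ang 0.8 z 0.0219 rgb [193. 154. 105.]
c [ 425.2 -316.8] size [ 30.4 227.8] ang 0.8 z 0.0219 rgb [194. 155. 106.]
c [ 389.5 -315.6] size [ 31.1 224.5] ang 0.7 z 0.0219 rgb [193. 154. 105.]
c [ 660.1 -277.9] size [49.6 14.4] ang 87.8 z 0.0166 rgb [93. 64. 69.]
held
c [ 513.6 -342.3] size [75.1 89.5] ang 27.1 z 0.1327 rgb [133. 108. 108.]
```

View pics/w5.png

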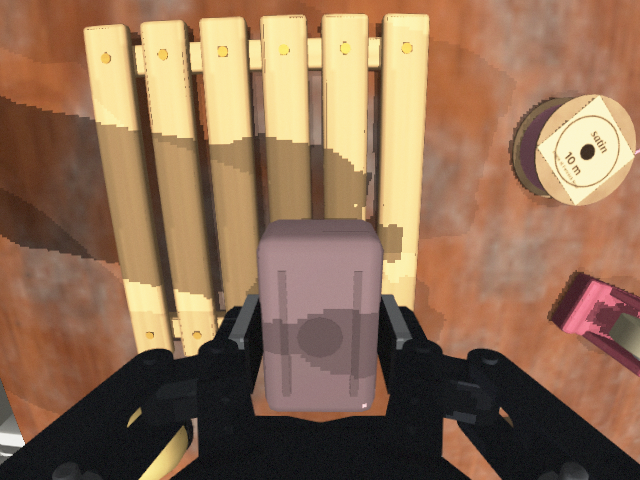

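The pink bar is straight in the grip over the rack, whose slats span x 0.375–0.583 and y −0.43 to −0.20. I'll lower it.

arm_command(
  targets=[
    [2,4,11,0,0,0],
    [2,5,14,0,0,0],
    [2,5,14,0,0,0],
    [2,5,12,0,0,0],
    [3,4,8,0,0,0],
    [1,2,4,0,0,0],
    [0,0,0,0,0,0],
  ],
)

```text
clock: 14.6
position: [0.5292, -0.3698, 0.0311]
tool_rot: [-3.141, 0.001, -0.003]
force: [0.5, 0.7, -1.0]
grip_width: 0.0464
```

arm_command(
  targets=[
    [0,0,3,0,0,0],
    [0,0,1,0,0,0],
    [0,0,0,0,0,0],
  ],
)

```text
clock: 14.9
position: [0.5296, -0.3697, 0.0275]
tool_rot: [-3.141, -0.0, -0.003]
force: [0.8, 0.4, -1.0]
grip_width: 0.0467
```

arm_command(
  targets=[
    [0,0,0,0,0,0],
    [0,0,0,0,0,0],
    [0,0,0,0,0,0],
  ],
  grip=75,
)

```text
clock: 15.2
position: [0.5302, -0.3699, 0.0287]
tool_rot: [3.141, -0.002, -0.003]
force: [-0.4, 0.9, -1.0]
grip_width: 0.0639
```

arm_command(
  targets=[
    [0,0,-10,0,0,0],
    [0,0,-25,0,0,0],
    [0,0,-40,0,0,0],
    [0,0,-40,0,0,0],
    [0,0,-30,0,0,0],
    [0,0,-10,0,0,0],
    [0,0,0,0,0,0],
  ],
)

```text
clock: 15.9
position: [0.5299, -0.3691, 0.1938]
tool_rot: [3.141, -0.003, -0.002]
force: [0.3, -0.5, 0.5]
grip_width: 0.064
```

```bash
python3 - <<'E'
from bars import *
print('rack'); bars(lo=.045,hi=.075,box=(.3,.7,-.5,-.15))
print('mould top cam'); bars('top',lo=.034,hi=.06,box=(.33,.65,.17,.48))
E
python3 go.py .44,-.1,.16,0 .44,.08,.16,30 .50,.30,.16,97
```

```text
rack
c [ 528.6 -369.3] size [78.5 47.1] ang 89.8 z 0.0578 rgb [179. 147. 148.]
mould top cam
c [523.7 366.5] size [79.7 48.7] ang 7.4 z 0.0458 rgb [224. 221. 224.]
c [432.9 354.8] size [79.5 48.6] ang 7.4 z 0.0456 rgb [225. 224. 221.]
{'clock': 16.0, 'position': [0.5293, -0.3688, 0.1917], 'tool_rot': [-3.1413, -0.0008, -0.0017], 'force': [0.0811, -0.0664, -0.5522], 'grip_width': 0.0639, 'qpos': [0.8026, 0.6105, -0.4412, 1.5532, 0.2867, 1.042, 0.2842]}
[[-15,-45,5,0,0,0],[-15,-45,5,0,0,0],[-15,-45,5,0,0,0],[-15,-45,6,0,0,0],[-15,-44,5,0,0,0],[-15,-45,6,0,0,-0.1],[0,-45,0,0,0,-7.5],[6,-44,0,0,0,-7.5]]
[[12,-44,0,0,0,-7.5],[17,-41,0,0,-0.1,-7.5],[18,-18,0,0,0,-7.4],[20,-15,0,0,0,-7.4],[22,-13,0,0,0,-7.5],[23,-10,0,0,0,-7.4],[25,-7,0,0,0,-7.5],[25,-3,0,0,0,-7.4]]
[[25,0,0,0,0,-7.5],[25,3,0,0,0,-7.4],[25,7,0,0,0,-7.5]]
```

The pink bar lies flat on the rack, with its top at 0.058. Next is the lilac bar.

arm_command(
  targets=[
    [-15,-45,5,0,0,0],
    [-15,-45,5,0,0,0],
    [-15,-45,5,0,0,0],
    [-15,-45,6,0,0,0],
    [-15,-44,5,0,0,0],
    [-10,-45,4,0,0,0],
    [0,-45,0,0,0,-7.5],
    [6,-44,0,0,0,-7.5],
  ],
)

```text
clock: 16.8
position: [0.4346, -0.0025, 0.1508]
tool_rot: [-3.134, 0.012, 0.256]
force: [1.3, 0.0, -0.6]
grip_width: 0.0639
```

arm_command(
  targets=[
    [12,-44,0,0,0,-7.5],
    [17,-41,0,0,0,-7.5],
    [18,-18,0,0,0,-7.4],
    [20,-15,0,0,0,-7.4],
    [22,-13,0,0,0,-7.5],
    [23,-10,0,0,0,-7.4],
    [25,-7,0,0,0,-7.5],
    [25,-3,0,0,0,-7.4],
  ],
)

```text
clock: 17.6
position: [0.4637, 0.247, 0.1425]
tool_rot: [-3.112, 0.002, 1.347]
force: [0.2, -2.2, 0.2]
grip_width: 0.0638
```

```bash
python3 go.py .521,.365,.09,97.2
```

```text
{'clock': 17.6, 'position': [0.4637, 0.247, 0.1425], 'tool_rot': [-3.1116, 0.0025, 1.347], 'force': [0.1793, -2.1935, 0.1597], 'grip_width': 0.0638, 'qpos': [0.0275, 0.6094, -0.8627, 1.8814, 0.5421, 0.9306, 0.2563]}
[[43,10,17,-0.6,-0.1,-6.7],[41,15,17,-0.6,0,-6.7],[39,20,18,-0.5,-0.1,-6.6]]
```

arm_command(
  targets=[
    [30,10,5,-0.6,0,-5],
    [30,14,10,-0.6,0,-5],
    [25,14,12,-0.5,0,-4.5],
    [12,7,10,0,0,-2],
    [5,2,5,0,0,-0.5],
    [0,0,0,0,0,0],
    [0,0,0,0,0,0],
  ],
)

```text
clock: 18.3
position: [0.5163, 0.3485, 0.0882]
tool_rot: [-3.128, 0.0, 1.664]
force: [0.3, -0.3, 0.4]
grip_width: 0.064
```

```bash
python3 bars.py; python3 go.py .521,.365,.014,97.2,6
```

```text
c [431.4 355.7] size [77.8 46.9] ang 7.3 z 0.0459 rgb [216. 229. 206.]
c [520.1 367. ] size [79.9 46.9] ang 7.2 z 0.0459 rgb [158. 158. 181.]
tool pts max z left/right -0.020961761046390012 0.04644977946311897 [ 0.01011346 -0.00710578  0.04773807]
{'clock': 18.35, 'position': [0.5164, 0.3484, 0.0884], 'tool_rot': [-3.1281, 0.0001, 1.6638], 'force': [-0.0143, 0.3734, -0.7985], 'grip_width': 0.0639, 'qpos': [-0.1513, 0.8208, -0.8433, 1.666, 0.698, 0.995, 0.424]}
[[3,1,12,-0.1,0,-0.3],[3,1,12,-0.1,0,-0.3],[3,1,13,-0.1,0,-0.3],[2,1,12,-0.2,0,-0.3],[3,1,13,-0.1,0,-0.3],[2,2,12,-0.2,0,-0.4]]
```

arm_command(
  targets=[
    [8,2,4,-0.3,0,-1],
    [7,2,8,-0.3,0,-0.6],
    [3,1,12,-0.2,0,-0.2],
    [0,0,16,0,0,0],
    [0,0,16,0,0,0],
    [0,0,10,0,0,0],
    [0,0,4,0,0,0],
    [0,0,0,0,0,0],
  ],
)

```text
clock: 19.15
position: [0.5196, 0.3662, 0.0121]
tool_rot: [3.14, 0.001, 1.695]
force: [0.6, 0.5, 0.6]
grip_width: 0.0641
```

arm_command(
  targets=[
    [0,0,0,0,0,0],
    [0,0,0,0,0,0],
    [0,0,0,0,0,0],
    [0,0,0,0,0,0],
    [0,0,0,0,0,0],
  ],
  grip=0,
  grip_force=60,
)

```text
clock: 19.65
position: [0.5205, 0.3665, 0.0138]
tool_rot: [3.138, 0.0, 1.695]
force: [-0.5, -0.3, -1.2]
grip_width: 0.0466
```

arm_command(
  targets=[
    [0,0,-5,0,0,0],
    [0,0,-10,0,0,0],
    [0,0,-15,0,0,0],
    [0,0,-20,0,0,0],
    [0,0,-20,0,0,0],
    [0,0,-10,0,0,0],
    [0,0,0,0,0,0],
  ],
)

```text
clock: 20.35
position: [0.5204, 0.3671, 0.1023]
tool_rot: [3.136, -0.001, 1.695]
force: [-0.5, 0.0, -0.7]
grip_width: 0.047
```

```bash
python3 go.py .48,.2,.12,60 .415,.05,.12,10 .415,-.1,.12,0
```

```text
{'clock': 20.35, 'position': [0.5204, 0.3671, 0.1023], 'tool_rot': [3.1358, -0.0009, 1.6953], 'force': [-0.5424, 0.0256, -0.7349], 'grip_width': 0.047, 'qpos': [-0.1766, 0.8139, -0.8518, 1.6359, 0.7022, 1.0178, 0.4385]}
[[-32,-12,-4,0.1,0,7.4],[-33,-8,-4,0,0,7.4],[-34,-4,-3,0.1,-0.1,7.4],[-35,1,-4,0,0,7.5],[-34,6,-3,0.1,-0.1,7.4],[-23,3,0,0,0,7.1],[-23,5,0,0,0,7.2],[-22,8,0,0,0,7.1]]
[[-21,11,0,0,0,7.2],[-19,14,0,0,0,7.1],[-17,15,0,0,0,7.2],[-15,18,0,0,0,7.1],[-7,37,0,0,0,2.5],[-5,37,0,0,0,2.5],[-3,37,0,0,0,2.5],[-1,38,0,0,0,2.5]]
```

arm_command(
  targets=[
    [-25,-10,-4,0,0,6],
    [-33,-8,-4,0,0,7.4],
    [-34,-4,-3,0,0,7.4],
    [-35,1,-4,0,0,7.5],
    [-34,6,-3,0,0,7.4],
    [-23,3,0,0,0,7.1],
    [-23,5,0,0,0,7.2],
    [-22,8,0,0,0,7.1],
  ],
)

```text
clock: 21.15
position: [0.4506, 0.1357, 0.1169]
tool_rot: [-3.14, -0.003, 0.663]
force: [0.2, 0.6, -1.5]
grip_width: 0.0467
```

arm_command(
  targets=[
    [-21,11,0,0,0,7.2],
    [-19,14,0,0,0,7.1],
    [-17,15,0,0,0,7.2],
    [-15,18,0,0,0,7.1],
    [-7,37,0,0,0,2.5],
    [-5,37,0,0,0,2.5],
    [-3,37,0,0,0,2.5],
    [-1,38,0,0,0,1],
  ],
)

```text
clock: 21.95
position: [0.4018, -0.107, 0.1148]
tool_rot: [-3.139, -0.0, -0.013]
force: [-0.4, 0.5, -1.7]
grip_width: 0.0467
```

```bash
python3 go.py .43,-.37,.10,0
```

```text
{'clock': 21.95, 'position': [0.4018, -0.107, 0.1148], 'tool_rot': [-3.1389, -0.0003, -0.0125], 'force': [-0.4322, 0.5225, -1.6917], 'grip_width': 0.0467, 'qpos': [0.5285, 0.4017, -0.5028, 2.2006, 0.3301, 0.6102, -0.2262]}
[[5,44,2,0,0,-0.1],[5,44,2,0,0,-0.1],[5,44,3,0,0,-0.1],[5,44,2,-0.1,0,-0.1],[5,43,3,0,0,-0.2],[5,44,2,-0.1,0,-0.1]]
```

arm_command(
  targets=[
    [5,44,2,0,0,-0.1],
    [5,44,2,0,0,-0.1],
    [5,44,3,0,0,-0.1],
    [5,44,2,0,0,-0.1],
    [5,40,3,0,0,-0.2],
    [3,25,2,0,0,0],
    [1,12,0,0,0,0],
    [0,0,0,0,0,0],
  ],
)

```text
clock: 22.75
position: [0.4244, -0.3756, 0.0966]
tool_rot: [-3.139, 0.003, -0.008]
force: [-0.4, 0.7, -1.7]
grip_width: 0.0467
```

```bash
python3 go.py .43,-.37,.032,0,6;  python3 - <<'E'
from bars import *
bars(lo=.045,hi=.075,box=(.3,.7,-.5,-.15)); bars(lo=.09,hi=.15,box=(.3,.7,-.5,-.15))
E
```

```text
{'clock': 22.75, 'position': [0.4244, -0.3756, 0.0966], 'tool_rot': [-3.1388, 0.0025, -0.0083], 'force': [-0.3955, 0.652, -1.6913], 'grip_width': 0.0467, 'qpos': [0.9322, 0.6209, -0.439, 1.837, 0.3626, 0.7673, 0.2915]}
[[1,-1,11,0,0,-0.1],[1,-1,11,0,0,-0.1],[1,-1,11,0,0,-0.1],[1,-1,11,-0.1,0,-0.1],[1,-1,10,0,0.1,0],[1,0,11,-0.1,0,-0.1]]
c [ 525.1 -369. ] size [79.2 50.5] ang 90.0 z 0.0578 rgb [251. 234. 235.]
c [ 424.5 -373.9] size [89.9 72.7] ang 61.3 z 0.1301 rgb [112. 111. 127.]
```

arm_command(
  targets=[
    [1,-1,11,0,0,0],
    [1,-1,14,0,0,0],
    [1,-1,14,0,0,0],
    [1,-1,12,0,0,0],
    [1,0,7,0,0,0],
    [1,0,4,0,0,0],
    [0,0,2,0,0,0],
    [0,0,0,0,0,0],
  ],
)

```text
clock: 23.65
position: [0.4319, -0.3637, 0.0266]
tool_rot: [-3.136, 0.004, 0.0]
force: [0.1, 0.6, -1.7]
grip_width: 0.0469
```

arm_command(
  targets=[
    [0,0,2,0,0,0],
    [0,0,0,0,0,0],
  ],
)

```text
clock: 23.85
position: [0.4321, -0.3642, 0.025]
tool_rot: [-3.137, 0.003, -0.0]
force: [0.1, -0.3, -0.6]
grip_width: 0.0466
```

arm_command(
  targets=[
    [0,0,0,0,0,0],
    [0,0,0,0,0,0],
    [0,0,0,0,0,0],
  ],
  grip=75,
)

```text
clock: 24.15
position: [0.4323, -0.3647, 0.0258]
tool_rot: [-3.138, 0.002, -0.001]
force: [0.2, 0.8, 0.6]
grip_width: 0.0644
```

arm_command(
  targets=[
    [0,0,-10,0,0,0],
    [0,0,-25,0,0,0],
    [0,0,-40,0,0,0],
    [0,0,-40,0,0,0],
    [0,0,-25,0,0,0],
    [0,0,-5,0,0,0],
    [0,0,0,0,0,0],
  ],
)

```text
clock: 24.85
position: [0.4325, -0.3646, 0.1803]
tool_rot: [-3.138, 0.001, 0.001]
force: [-0.7, 1.3, -0.2]
grip_width: 0.064
```

```bash
python3 - <<'E'
from bars import *
print('rack'); bars(lo=.045,hi=.075,box=(.3,.7,-.5,-.15))
print('mould top cam'); bars('top',lo=.034,hi=.06,box=(.33,.65,.17,.48))
E
python3 go.py .44,-.1,.16,0 .44,.10,.16,40 .41,.31,.16,97
```

```text
rack
c [ 431.3 -365.8] size [78.9 47.1] ang 90.0 z 0.0579 rgb [148. 147. 168.]
c [ 525.9 -369.2] size [79.8 48.5] ang 89.5 z 0.0578 rgb [251. 240. 240.]
mould top cam
c [432.9 354.9] size [79.5 48.3] ang 7.4 z 0.0455 rgb [223. 222. 219.]
{'clock': 24.95, 'position': [0.4321, -0.3643, 0.1789], 'tool_rot': [-3.1368, 0.0025, 0.0006], 'force': [-0.6577, -0.3254, 0.2281], 'grip_width': 0.0639, 'qpos': [0.9508, 0.5121, -0.4917, 1.7771, 0.2891, 0.9296, 0.3374]}
[[1,-44,3,0,0,0],[1,-44,3,-0.1,0,0],[2,-44,3,0,0,0],[1,-44,4,-0.1,0,0],[2,-44,3,0,0.1,0],[1,-44,4,-0.1,0,0],[0,-40,0,0,0,-8],[6,-40,0,0,0,-8]]
[[11,-38,0,0,0,-8],[16,-37,0,0,0,-8],[21,-34,0,0,0,-8],[16,-26,0,0,0,-8.1],[20,-23,0,0,0,-8.1],[22,-20,0,0,0,-8.2],[25,-17,0,0,0,-8.1],[27,-13,0,0,0,-8.2]]
[[29,-9,0,0,0,-8.1],[30,-5,0,0,0,-8.2]]
```

Two bars are on the rack, and green is next at about (0.4315, 0.3555).

arm_command(
  targets=[
    [1,-44,3,0,0,0],
    [1,-44,3,0,0,0],
    [2,-44,3,0,0,0],
    [1,-44,4,0,0,0],
    [2,-44,3,0,0.1,0],
    [1,-44,4,0,0,0],
    [0,-40,0,0,0,-8],
    [6,-40,0,0,0,-8],
  ],
)

```text
clock: 25.75
position: [0.4353, -0.0113, 0.152]
tool_rot: [-3.129, 0.009, 0.277]
force: [1.8, -1.1, 0.1]
grip_width: 0.0642
```

arm_command(
  targets=[
    [11,-38,0,0,0,-8],
    [16,-37,0,0,0,-8],
    [21,-34,0,0,0,-8],
    [16,-26,0,0,0,-8.1],
    [20,-23,0,0,0,-8.1],
    [22,-20,0,0,0,-8.2],
    [25,-17,0,0,0,-8.1],
    [20,-10,0,0,0,-8.2],
  ],
)

```text
clock: 26.55
position: [0.4019, 0.2625, 0.1483]
tool_rot: [-3.115, -0.008, 1.459]
force: [0.7, 0.4, -0.1]
grip_width: 0.0641
```

```bash
python3 go.py .4315,.3555,.09,97.2
```

```text
{'clock': 26.55, 'position': [0.4019, 0.2625, 0.1483], 'tool_rot': [-3.1147, -0.008, 1.4589], 'force': [0.6812, 0.4017, -0.0869], 'grip_width': 0.0641, 'qpos': [0.03, 0.5594, -0.9583, 1.9936, 0.5546, 0.8926, 0.2356]}
[[32,7,20,-0.5,-0.2,-4.5],[31,9,19,-0.5,-0.2,-4.6],[30,12,19,-0.5,-0.2,-4.5]]
```

arm_command(
  targets=[
    [25,6,10,-0.5,-0.2,-3.5],
    [25,8,14,-0.5,-0.2,-3.5],
    [22,8,12,-0.5,-0.2,-3.5],
    [12,5,10,0,0,-2],
    [6,2,5,0,0,-0.8],
    [0,0,0,0,0,0],
    [0,0,0,0,0,0],
  ],
)

```text
clock: 27.25
position: [0.4266, 0.3569, 0.0882]
tool_rot: [-3.13, 0.001, 1.711]
force: [-0.4, -0.2, 0.2]
grip_width: 0.0639
```

```bash
python3 bars.py; python3 go.py .4315,.3555,.014,97.2,6
```

```text
c [428.9 355.7] size [79.7 46.8] ang 7.2 z 0.0459 rgb [169. 185. 161.]
tool pts max z left/right 0.04756180318774662 0.04775376816890318 [-0.00132934 -0.00243858  0.0470043 ]
{'clock': 27.3, 'position': [0.4267, 0.3568, 0.0883], 'tool_rot': [-3.1303, 0.0015, 1.7111], 'force': [-0.0605, -1.1034, -0.2469], 'grip_width': 0.0643, 'qpos': [-0.1864, 0.7544, -0.8986, 1.8479, 0.7291, 0.9198, 0.2816]}
[[0,1,12,-0.1,0,0.1],[0,1,12,-0.1,0,0.1],[0,1,13,-0.1,0,0.2],[-1,1,12,-0.1,0,0.1],[0,1,13,-0.1,0,0.2],[-1,0,12,-0.1,0.1,0.1]]
```

arm_command(
  targets=[
    [-1,1,10,-0.2,0,0.4],
    [0,1,14,-0.2,0,0.3],
    [0,1,16,-0.2,0,0.2],
    [0,0,16,0,0,0],
    [0,0,9,0,0,0],
    [0,0,4,0,0,0],
    [0,0,0,0,0,0],
  ],
)

```text
clock: 28.0
position: [0.4302, 0.3534, 0.0131]
tool_rot: [3.141, 0.003, 1.691]
force: [-0.8, 0.1, 0.5]
grip_width: 0.0637
```

arm_command(
  targets=[
    [0,0,0,0,0,0],
    [0,0,0,0,0,0],
    [0,0,0,0,0,0],
    [0,0,0,0,0,0],
    [0,0,0,0,0,0],
  ],
  grip=0,
  grip_force=60,
)

```text
clock: 28.5
position: [0.4308, 0.3542, 0.0146]
tool_rot: [3.139, 0.002, 1.691]
force: [-0.7, -0.3, -0.8]
grip_width: 0.0466
```

arm_command(
  targets=[
    [0,0,-5,0,0,0],
    [0,0,-10,0,0,0],
    [0,0,-15,0,0,0],
    [0,0,-20,0,0,0],
    [0,0,-20,0,0,0],
    [0,0,-10,0,0,0],
    [0,0,0,0,0,0],
  ],
)

```text
clock: 29.2
position: [0.4306, 0.3548, 0.1028]
tool_rot: [3.138, 0.001, 1.691]
force: [-0.0, 0.3, -0.7]
grip_width: 0.0469
```

```bash
python3 go.py .43,.2,.12,60 .415,.05,.12,10 .415,-.1,.12,0
```

```text
{'clock': 29.2, 'position': [0.4306, 0.3548, 0.1028], 'tool_rot': [3.138, 0.0008, 1.6913], 'force': [-0.0178, 0.3269, -0.6579], 'grip_width': 0.0469, 'qpos': [-0.1774, 0.7276, -0.9043, 1.8469, 0.716, 0.9282, 0.2749]}
[[-31,-4,-3,0,0,7.4],[-31,0,-4,0.1,0,7.4],[-31,4,-3,0,0,7.4],[-30,8,-4,0.1,0,7.4],[-28,12,-3,0,0,7.3],[-20,9,0,0,0,7.1],[-18,11,0,0,0,7.2],[-17,13,0,0,0,7.1]]
[[-15,15,0,0,0,7.2],[-13,17,0,0,0,7.1],[-10,19,0,0,0,7.2],[-8,20,0,0,0,7.1],[-7,37,0,0,0,2.5],[-5,37,0,0,0,2.5],[-3,38,0,0,0,2.5],[-2,37,0,0,0,2.5]]
```

arm_command(
  targets=[
    [-25,-4,-3,0,0,6.5],
    [-31,0,-4,0,0,7.4],
    [-31,4,-3,0,0,7.4],
    [-30,8,-4,0,0,7.4],
    [-28,12,-3,0,0,7.3],
    [-20,9,0,0,0,7.1],
    [-18,11,0,0,0,7.2],
    [-17,13,0,0,0,7.1],
  ],
)

```text
clock: 30.0
position: [0.4203, 0.1353, 0.1177]
tool_rot: [-3.141, -0.001, 0.654]
force: [0.3, -0.1, -1.6]
grip_width: 0.0464
```

arm_command(
  targets=[
    [-14,15,0,0,0,7.2],
    [-11,17,0,0,0,7.1],
    [-8,19,0,0,0,7.2],
    [-6,20,0,0,0,7.1],
    [-5,37,0,0,0,2.5],
    [-3,37,0,0,0,2.5],
    [-1,38,0,0,0,2.5],
    [0,37,0,0,0,1.5],
  ],
)

```text
clock: 30.8
position: [0.4145, -0.1039, 0.1157]
tool_rot: [-3.141, 0.001, -0.03]
force: [0.9, -0.2, -1.1]
grip_width: 0.0468
```

```bash
python3 go.py .48,-.265,.10,0
```

```text
{'clock': 30.8, 'position': [0.4145, -0.1039, 0.1157], 'tool_rot': [-3.1407, 0.0013, -0.0296], 'force': [0.9237, -0.2231, -1.0665], 'grip_width': 0.0468, 'qpos': [0.5307, 0.4191, -0.5255, 2.1711, 0.3506, 0.6336, -0.2729]}
[[18,40,4,0,0,-0.4],[17,40,4,0,0,-0.4],[17,40,4,0,0,-0.4],[17,40,4,-0.1,0.1,-0.5]]
```

arm_command(
  targets=[
    [16,35,4,0,0,-0.4],
    [16,38,4,0,0,-0.4],
    [16,35,4,0,0,-0.4],
    [12,24,2,0,0,-0.5],
    [5,12,0,0,0,0],
    [0,0,0,0,0,0],
    [0,0,0,0,0,0],
  ],
)

```text
clock: 31.5
position: [0.4744, -0.2597, 0.0982]
tool_rot: [-3.141, 0.006, -0.007]
force: [-0.9, 0.4, -0.9]
grip_width: 0.0466
```

```bash
python3 go.py .48,-.263,.032,0,6;  python3 - <<'E'
from bars import *
bars(lo=.045,hi=.075,box=(.3,.7,-.5,-.15)); bars(lo=.09,hi=.15,box=(.3,.7,-.5,-.15))
E
```

```text
{'clock': 31.5, 'position': [0.4744, -0.2597, 0.0982], 'tool_rot': [-3.1409, 0.0057, -0.0067], 'force': [-0.8835, 0.4224, -0.9413], 'grip_width': 0.0466, 'qpos': [0.7386, 0.5925, -0.4787, 1.9011, 0.3903, 0.7465, 0.0306]}
[[1,1,11,0,0.1,-0.1],[1,0,11,0,0,-0.1],[1,1,11,0,0.1,0],[1,0,11,0,0,-0.1],[1,1,11,0,0.1,0],[1,0,11,0,0,-0.1]]
c [ 435.4 -350.9] size [24.8 47.3] ang 26.3 z 0.0581 rgb [236. 236. 250.]
c [ 512.5 -346.7] size [42.3 13.7] ang 81.9 z 0.0579 rgb [241. 211. 211.]
c [ 472.2 -257.7] size [73.7 89.6] ang 27.0 z 0.1307 rgb [127. 139. 120.]
```

arm_command(
  targets=[
    [1,1,11,0,0.1,0],
    [1,0,14,0,0.1,0],
    [1,1,14,0,0.1,0],
    [1,0,13,0,0,0],
    [1,0,7,0,0,0],
    [1,0,4,0,0,0],
    [0,0,2,0,0,0],
    [0,0,0,0,0,0],
  ],
)

```text
clock: 32.4
position: [0.4804, -0.2576, 0.0274]
tool_rot: [-3.14, 0.001, -0.001]
force: [-0.0, 0.1, -1.5]
grip_width: 0.0465
```

arm_command(
  targets=[
    [0,1,1,0,0,0],
    [0,0,0,0,0,0],
  ],
)

```text
clock: 32.6
position: [0.4807, -0.259, 0.027]
tool_rot: [-3.141, -0.0, -0.001]
force: [0.2, -0.1, -1.5]
grip_width: 0.0467
```

arm_command(
  targets=[
    [0,0,0,0,0,0],
    [0,0,0,0,0,0],
    [0,0,0,0,0,0],
  ],
  grip=75,
)

```text
clock: 32.9
position: [0.4812, -0.2594, 0.0279]
tool_rot: [-3.142, -0.002, -0.001]
force: [-0.5, 0.4, 0.8]
grip_width: 0.0643
```

arm_command(
  targets=[
    [0,0,-10,0,0,0],
    [0,0,-25,0,0,0],
    [0,0,-40,0,0,0],
    [0,0,-40,0,0,0],
    [0,0,-35,0,0,0],
    [0,0,-20,0,0,0],
    [0,0,0,0,0,0],
  ],
)

```text
clock: 33.6
position: [0.4806, -0.2582, 0.2088]
tool_rot: [-3.141, -0.002, 0.001]
force: [0.4, 0.0, -0.8]
grip_width: 0.064
```

```bash
python3 - <<'E'
from bars import *
print('rack'); bars(lo=.045,hi=.075,box=(.3,.7,-.5,-.15))
f,X=bars('top',lo=.034,hi=.06,box=(.33,.65,.17,.48))
E
python3 go.py .555,-.02,.26,0
```

```text
rack
c [ 479.8 -258.4] size [47.1 78.7] ang 0.4 z 0.0578 rgb [159. 174. 151.]
c [ 432.4 -363.5] size [82.9 47.1] ang 89.9 z 0.0577 rgb [224. 223. 242.]
c [ 527.7 -367.4] size [82.3 48.2] ang 89.8 z 0.0577 rgb [246. 220. 221.]
{'clock': 33.7, 'position': [0.4796, -0.2579, 0.2062], 'tool_rot': [-3.1397, 0.0007, 0.0006], 'force': [-0.4609, -0.3475, -0.821], 'grip_width': 0.0639, 'qpos': [0.7947, 0.4537, -0.5524, 1.804, 0.2818, 0.9643, 0.1254]}
[[13,-40,-9,0,0,0],[12,-40,-9,0,0,0],[13,-39,-9,0,0,0],[12,-40,-9,0,0,0],[13,-39,-9,-0.1,0,0],[12,-40,-8,0,0,0]]
```

All three bars lie flat on the rack. Now the knob.

arm_command(
  targets=[
    [13,-40,-9,0,0,0],
    [13,-40,-9,0,0,0],
    [16,-39,-9,0,0,0],
    [16,-37,-9,0,0,0],
    [13,-30,-9,0,0,0],
    [9,-15,-4,0,0,0],
    [0,0,0,0,0,0],
    [0,0,0,0,0,0],
  ],
  grip=50,
)

```text
clock: 34.5
position: [0.5577, -0.0495, 0.2487]
tool_rot: [-3.136, 0.014, -0.001]
force: [0.6, -0.1, 0.1]
grip_width: 0.0425
```

```bash
cat > knob.py <<'E'
from h import *
def knob(name):
    st(); f=grab('wrist'); save(f,name); d=f['depth']; hsv=cv2.cvtColor(f['color'],cv2.COLOR_RGB2HSV)
    v,u=np.mgrid[:480,:640]
    n=cv2.undistortPoints(np.stack([u,v],-1).reshape(-1,1,2).astype(float),f['K'],f['D']).reshape(-1,2)
    X=((np.c_[n,np.ones(len(n))]*d.reshape(-1,1)-f['t'])@f['R']).reshape(480,640,3)
    near=(np.hypot(X[...,0]-.575,X[...,1]+.003)<.06)&(d>0)
    b=near&(X[...,2]>.086)&(X[...,2]<.1); P=X[b]
    r=cv2.minAreaRect((P[:,:2]*1000).astype(np.float32)); print('bar top',len(P),np.round(r[0],1),np.round(r[1],1),round(r[2],1),np.median(P[:,2]).round(4))
    w=b&(hsv[...,2]>150)&(hsv[...,1]<60); W=X[w]; print('white',len(W),W.mean(0).round(4),np.ptp(W[:,:2],0).round(4))
    g=near&(X[...,2]>.0445)&(X[...,2]<.0495); G=X[g]; c,rad=cv2.minEnclosingCircle((G[:,:2]*1000).astype(np.float32)); print('ring',len(G),np.round(c,1),round(rad,1))
    o=g&(hsv[...,0]>12)&(hsv[...,0]<24)&(hsv[...,1]>140); O=X[o]; print('mark',len(O),O.mean(0).round(4))
    A=np.array(r[0])/1000
    for nm,q in(('bar',A),('ring',np.array(c)/1000)):
        m=O.mean(0)[:2]-q; t=W.mean(0)[:2]-q; print(nm,'mark ang',np.degrees(np.arctan2(m[1],m[0])).round(1),np.hypot(*m).round(4),'white ang',np.degrees(np.arctan2(t[1],t[0])).round(1))
    cv2.imwrite('pics/'+name+'c.png',cv2.resize(f['color'][120:340,230:500],(540,440))[:,:,::-1])
if __name__=='__main__':
    import sys; knob(sys.argv[1])
E
python3 knob.py k1
```

```text
{'clock': 34.5, 'position': [0.5577, -0.0495, 0.2487], 'tool_rot': [-3.1361, 0.0144, -0.0007], 'force': [0.5855, -0.1016, 0.0652], 'grip_width': 0.0425, 'qpos': [0.4274, 0.4485, -0.6097, 1.7029, 0.275, 1.0928, -0.2676]}
bar top 870 [576.6  -4.4] [14.1 44.8] 66.0 0.0937
white 157 [ 0.586  -0.0087  0.0945] [0.0226 0.0129]
ring 3734 [576.3  -4.2] 42.9
mark 9 [0.5811 0.0366 0.0464]
bar mark ang 83.6 0.0413 white ang -24.4
ring mark ang 83.3 0.0411 white ang -25.0
```

View pics/k1.png

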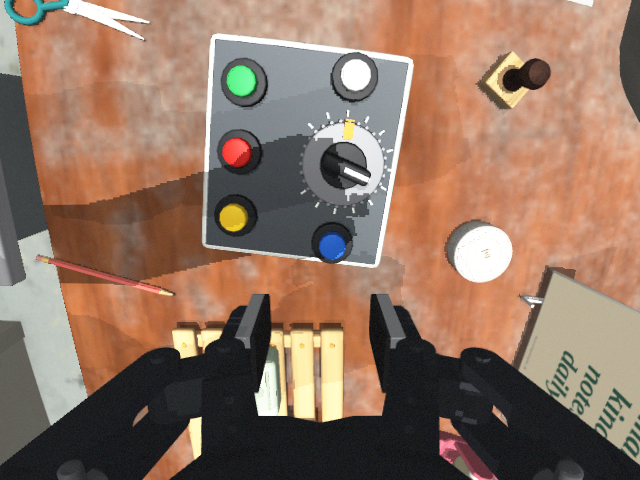

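The knob axis is at about (344,165), with the pointer at −24°. The mark at (348,128) now looks yellowish under this light, so I'll widen the hue range.

```bash
sed -i 's/hsv\[...,0\]<24)&(hsv\[...,1\]>140)/hsv[...,0]<32)\&(hsv[...,1]>110)/' knob.py; python3 knob.py k2; python3 go.py .5765,-.0043,.15,66
```

```text
{'clock': 34.55, 'position': [0.5577, -0.0496, 0.2487], 'tool_rot': [-3.136, 0.0145, -0.0011], 'force': [-0.6798, 1.2872, -0.9034], 'grip_width': 0.0423, 'qpos': [0.4279, 0.4485, -0.6099, 1.703, 0.275, 1.0927, -0.2676]}
bar top 863 [576.7  -4.5] [14.2 45. ] 66.1 0.0937
white 158 [ 0.586  -0.0088  0.0945] [0.0226 0.013 ]
ring 3717 [576.2  -4.1] 42.9
mark 153 [0.5813 0.0288 0.0479]
bar mark ang 82.1 0.0336 white ang -24.8
ring mark ang 81.2 0.0333 white ang -25.6
{'clock': 34.6, 'position': [0.5577, -0.0501, 0.2489], 'tool_rot': [-3.1362, 0.0141, -0.0019], 'force': [-0.4893, -1.185, 0.5739], 'grip_width': 0.0429, 'qpos': [0.4286, 0.448, -0.6097, 1.7029, 0.2749, 1.0928, -0.2676]}
[[3,-6,12,-0.1,0.1,-8.3],[3,-5,12,-0.1,0.1,-8.3],[4,-5,12,-0.1,0.1,-8.3],[5,-4,13,-0.1,0.1,-8.2],[5,-4,12,-0.1,0,-8.3],[5,-3,13,-0.1,0.1,-8.2],[6,-2,12,0,0,-8.3],[6,0,13,-0.1,0.1,-8.2]]
```

```bash
python3 go.py .5765,-.0043,.14,-114.4
```

```text
{'clock': 34.6, 'position': [0.5577, -0.0501, 0.2489], 'tool_rot': [-3.1362, 0.0141, -0.0019], 'force': [-0.4893, -1.185, 0.5739], 'grip_width': 0.0429, 'qpos': [0.4286, 0.448, -0.6097, 1.7029, 0.2749, 1.0928, -0.2676]}
[[1,-3,8,0,0.1,8.2],[1,-3,8,0,0.1,8.2],[0,-4,8,0,0,8.2],[0,-4,8,0,0,8.2],[0,-3,8,0.1,0,8.1],[-1,-3,8,0.1,0.1,8.2],[-2,-3,8,0,0.1,8.1],[-2,-3,8,0,0,8.2]]
[[-2,-3,8,0.1,0,8.1],[-3,-2,7,0.1,0.1,8.2],[-3,-2,8,0,0.1,8.1],[-3,-2,7,0.1,0,8.2],[-4,-1,8,0,0.1,8.1],[-3,0,7,0.1,0,8.2]]
```

arm_command(
  targets=[
    [1,-3,6,0,0.1,8.2],
    [1,-3,6,0,0.1,8.2],
    [0,-4,6,0,0,8.2],
    [0,-4,6,0,0,8.2],
    [0,-3,6,0.1,0,8.1],
    [-1,-3,6,0.1,0.1,8.2],
    [-2,-3,6,0,0.1,8.1],
    [-2,-3,6,0,0,8.2],
  ],
)

```text
clock: 35.4
position: [0.5646, -0.0355, 0.1965]
tool_rot: [3.132, 0.006, -1.197]
force: [-0.1, 0.5, -0.3]
grip_width: 0.0426
```

arm_command(
  targets=[
    [-2,-3,6,0.1,0,8.1],
    [-3,-2,6,0.1,0.1,8.2],
    [-3,-2,5,0,0.1,8.1],
    [-3,-2,5,0.1,0,7],
    [-4,-1,5,0,0.1,4],
    [-1,0,0,0,0,2],
    [0,0,0,0,0,0],
    [0,0,0,0,0,0],
  ],
)

```text
clock: 36.2
position: [0.57, -0.0277, 0.1649]
tool_rot: [3.133, -0.01, -1.893]
force: [0.1, -0.1, 0.6]
grip_width: 0.0427
```

```bash
python3 go.py .5765,-.0043,.12,-114.4,4; python3 knob.py k3
```

```text
{'clock': 36.2, 'position': [0.57, -0.0277, 0.1649], 'tool_rot': [3.1326, -0.0095, -1.8932], 'force': [0.0894, -0.136, 0.5604], 'grip_width': 0.0427, 'qpos': [0.046, 0.5058, -0.1455, 1.7832, 0.0987, 0.8716, -2.0392]}
[[-6,0,11,0.1,-0.1,1.5],[-6,0,11,0.1,-0.2,1.5],[-6,1,11,0.1,-0.1,1.5],[-6,1,12,0.2,-0.2,1.4]]
{'clock': 36.2, 'position': [0.57, -0.0277, 0.1649], 'tool_rot': [3.1326, -0.0095, -1.8932], 'force': [0.0894, -0.136, 0.5604], 'grip_width': 0.0427, 'qpos': [0.046, 0.5058, -0.1455, 1.7832, 0.0987, 0.8716, -2.0392]}
bar top 1369 [577.3  -4.6] [14.1 45. ] 66.1 0.0938
white 73 [ 0.5802 -0.006   0.0949] [0.0086 0.0056]
ring 5121 [576.7  -4.1] 43.0
mark 146 [0.5812 0.0279 0.048 ]
bar mark ang 83.1 0.0327 white ang -26.3
ring mark ang 82.1 0.0323 white ang -29.4
```

arm_command(
  targets=[
    [-6,0,8,0.1,-0.1,1.5],
    [-8,0,8,0.1,-0.2,1.8],
    [-7,1,8,0.1,-0.1,1.5],
    [-4,1,5,0.2,-0.2,0.8],
    [-1,0,0,0,0,0.2],
    [0,0,0,0,0,0],
    [0,0,0,0,0,0],
  ],
  grip=42,
)

```text
clock: 36.95
position: [0.5773, -0.0056, 0.1359]
tool_rot: [-3.139, 0.001, -1.997]
force: [-0.1, -0.1, 0.9]
grip_width: 0.0361
```

```bash
python3 go.py .577,-.0045,.11,-113.9,2; python3 go.py .577,-.0045,.055,-113.9,2
```

```text
{'clock': 36.95, 'position': [0.5773, -0.0056, 0.1359], 'tool_rot': [-3.1395, 0.001, -1.9966], 'force': [-0.0916, -0.1217, 0.8718], 'grip_width': 0.0361, 'qpos': [-0.0069, 0.5459, -0.1207, 1.8016, 0.0879, 0.7969, -2.1681]}
[[0,0,13,-0.1,0,-0.2],[-1,1,13,0,0.1,-0.3]]
{'clock': 36.95, 'position': [0.5773, -0.0056, 0.1359], 'tool_rot': [-3.1395, 0.001, -1.9966], 'force': [-0.0916, -0.1217, 0.8718], 'grip_width': 0.0361, 'qpos': [-0.0069, 0.5459, -0.1207, 1.8016, 0.0879, 0.7969, -2.1681]}
[[0,0,40,-0.1,0,-0.2],[-1,1,41,0,0.1,-0.3]]
```

arm_command(
  targets=[
    [-1,0,15,0,0,-0.3],
    [0,0,18,0,0,-0.2],
    [0,0,18,0,0,0],
    [0,0,14,0,0,0],
    [0,0,8,0,0,0],
    [0,0,4,0,0,0],
    [0,0,0,0,0,0],
    [0,0,0,0,0,0],
  ],
)

```text
clock: 37.75
position: [0.5788, -0.006, 0.0553]
tool_rot: [-3.137, 0.002, -1.986]
force: [-0.5, 0.0, -0.0]
grip_width: 0.0359
```

```bash
python3 go.py .577,-.0045,.055,-113.9
```

```text
{'clock': 37.75, 'position': [0.5788, -0.006, 0.0553], 'tool_rot': [-3.1373, 0.0017, -1.9865], 'force': [-0.4815, 0.0041, -0.0371], 'grip_width': 0.0359, 'qpos': [-0.0151, 0.6651, -0.1096, 1.8439, 0.1153, 0.6342, -2.1806]}
[[-1,2,0,-0.2,0.1,0.1]]
```

arm_command(
  targets=[
    [-1,2,0,-0.2,0.1,0],
    [0,0,0,0,0,0],
  ],
)

```text
clock: 37.95
position: [0.5778, -0.0041, 0.0563]
tool_rot: [-3.14, 0.0, -1.986]
force: [-0.3, 0.1, -0.6]
grip_width: 0.0358
```

arm_command(
  targets=[
    [0,0,0,0,0,0],
    [0,0,0,0,0,0],
    [0,0,0,0,0,0],
    [0,0,0,0,0,0],
    [0,0,0,0,0,0],
  ],
  grip=0,
  grip_force=30,
)

```text
clock: 38.45
position: [0.5777, -0.0049, 0.0571]
tool_rot: [-3.139, -0.0, -1.987]
force: [0.2, -1.3, -0.9]
grip_width: 0.0136
```

arm_command(
  targets=[
    [0,0,0,0,0,-4],
    [0,0,0,0,0,-6],
    [0,0,0,0,0,-6],
    [0,0,0,0,0,-6],
    [0,0,0,0,0,-6],
    [0,0,0,0,0,-6],
    [0,0,0,0,0,-4],
    [0,0,0,0,0,0],
  ],
)

```text
clock: 39.25
position: [0.5776, -0.0045, 0.0571]
tool_rot: [-3.14, -0.002, -1.297]
force: [-0.2, -0.1, -0.1]
grip_width: 0.0135
```

```bash
python3 go.py .577,-.0045,.057,-7.7
```

```text
{'clock': 39.25, 'position': [0.5776, -0.0045, 0.0571], 'tool_rot': [-3.1401, -0.0015, -1.2974], 'force': [-0.2227, -0.1237, -0.1131], 'grip_width': 0.0135, 'qpos': [0.1107, 0.6739, -0.2927, 1.8366, 0.2956, 0.672, -1.6516]}
[[0,0,0,0,0,-7.4],[0,0,0,0,0,-7.4],[0,0,0,0,0,-7.4],[0,0,0,0,0,-7.4],[0,0,0,0,0,-7.4],[0,0,0,0,0,-7.4],[0,0,0,0,0,-7.4],[0,0,0,0,-0.1,-7.4]]
[[-1,0,0,0,0,-7.4]]
```

arm_command(
  targets=[
    [0,0,0,0,0,-4],
    [0,0,0,0,0,-7],
    [0,0,0,0,0,-7],
    [0,0,0,0,0,-7],
    [0,0,0,0,0,-7],
    [0,0,0,0,0,-7],
    [0,0,0,0,0,-6],
    [0,0,0,0,0,-3],
  ],
)

```text
clock: 40.05
position: [0.5773, -0.0043, 0.0572]
tool_rot: [3.141, -0.001, -0.448]
force: [-0.6, -0.1, 0.3]
grip_width: 0.0133
```

arm_command(
  targets=[
    [0,0,0,0,0,-4],
    [0,0,0,0,0,-5],
    [0,0,0,0,0,-3],
    [0,0,0,0,0,0],
    [0,0,0,0,0,0],
  ],
)

```text
clock: 40.55
position: [0.5772, -0.0043, 0.0571]
tool_rot: [3.14, -0.0, -0.242]
force: [-1.6, 0.7, -0.0]
grip_width: 0.0137
```

arm_command(
  targets=[
    [0,0,0,0,0,-3],
    [0,0,0,0,0,-2.5],
    [0,0,0,0,0,-0.7],
    [0,0,0,0,0,0],
    [0,0,0,0,0,0],
  ],
)

```text
clock: 41.05
position: [0.5771, -0.0043, 0.0571]
tool_rot: [3.14, -0.0, -0.142]
force: [-0.9, 0.6, 0.5]
grip_width: 0.0131
```

Yaw is −8.1°, so I'll trim it, release, back off and look.

arm_command(
  targets=[
    [0,0,0,0,0,-0.4],
    [0,0,0,0,0,0],
    [0,0,0,0,0,0],
  ],
)

```text
clock: 41.35
position: [0.5771, -0.0043, 0.0571]
tool_rot: [3.14, -0.0, -0.136]
force: [-0.2, -0.8, -0.3]
grip_width: 0.0134
```

arm_command(
  targets=[
    [0,0,0,0,0,0],
    [0,0,0,0,0,0],
    [0,0,0,0,0,0],
  ],
  grip=42,
)

```text
clock: 41.65
position: [0.5773, -0.0043, 0.0572]
tool_rot: [3.14, -0.001, -0.137]
force: [-0.4, 0.0, -0.4]
grip_width: 0.0357
```

arm_command(
  targets=[
    [0,0,-10,0,0,0],
    [0,0,-20,0,0,0],
    [0,10,-35,0,0,0],
    [0,15,-30,0,0,0],
    [0,10,-15,0,0,0],
    [0,0,0,0,0,0],
    [0,0,0,0,0,0],
  ],
)

```text
clock: 42.35
position: [0.5722, -0.0387, 0.1749]
tool_rot: [3.14, -0.001, -0.135]
force: [-0.4, 0.2, -0.3]
grip_width: 0.0357
```

```bash
python3 knob.py k4
```

```text
{'clock': 42.35, 'position': [0.5722, -0.0387, 0.1749], 'tool_rot': [3.1401, -0.0012, -0.1352], 'force': [-0.4, 0.1624, -0.2568], 'grip_width': 0.0357, 'qpos': [0.4437, 0.5672, -0.6851, 1.7577, 0.4272, 0.9694, -0.5466]}
bar top 1381 [576.4  -3.5] [44.6 13.7] 82.7 0.0938
white 211 [0.5782 0.0072 0.0944] [0.0063 0.0239]
ring 5429 [576.7  -4.5] 43.0
mark 237 [0.5812 0.029  0.0479]
bar mark ang 81.5 0.0329 white ang 80.2
ring mark ang 82.4 0.0338 white ang 82.7
```

View pics/k4c.png

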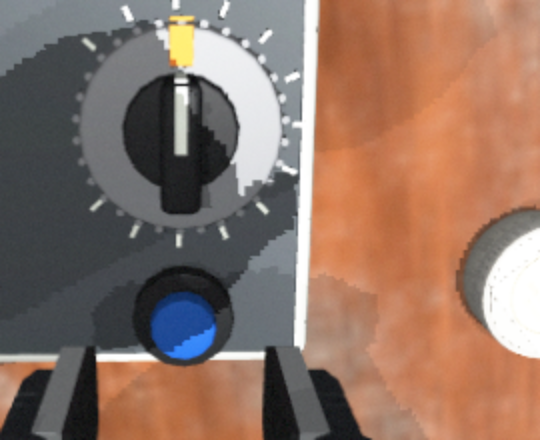

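The pointer is at about 82.4° and the mark at about 82.1°, so they are aligned and the ring has not moved. Before the keys, I'll check the rack and plan the white key.

```bash
python3 - <<'E'
from bars import *
bars('top',lo=.045,hi=.075,box=(.3,.7,-.5,-.15)); bars('scene',lo=.048,hi=.068,box=(.35,.62,-.45,-.18))
E
python3 go.py .586,.077,.13,0 .586,.077,.06,0
```

```text
c [ 531.7 -370.3] size [45.7 78.1] ang 1.3 z 0.0579 rgb [226. 214. 216.]
c [ 484.  -272.2] size [45.3 56.9] ang 1.3 z 0.0585 rgb [210. 217. 198.]
c [ 435.2 -367.1] size [45.1 77.6] ang 1.3 z 0.0582 rgb [220. 216. 223.]
c [ 523.2 -364.9] size [87.  52.4] ang 89.6 z 0.0562 rgb [228. 205. 207.]
c [ 425.8 -361.5] size [85.7 51.7] ang 89.3 z 0.0565 rgb [211. 210. 229.]
c [ 474.5 -253.9] size [51.9 86.6] ang 0.1 z 0.0566 rgb [199. 209. 192.]
{'clock': 42.5, 'position': [0.5719, -0.0383, 0.1739], 'tool_rot': [3.1402, 0.0003, -0.1342], 'force': [0.455, 0.553, 0.1541], 'grip_width': 0.036, 'qpos': [0.4426, 0.5687, -0.6846, 1.7581, 0.4274, 0.9691, -0.5467]}
[[0,-39,15,0,0,-2.6],[1,-39,14,0,0,-2.5],[3,-38,15,0.1,0,-2.6],[0,0,35,0,0,0],[0,0,35,0,0,0]]
```

All the bars are in place. Next is the white key.

arm_command(
  targets=[
    [0,-30,8,0,0,-2.6],
    [2,-35,8,0,0,-2.5],
    [3,-30,10,0,0,-2.6],
    [2,-12,10,0,0,0],
    [0,-3,5,0,0,0],
    [0,0,0,0,0,0],
    [0,0,0,0,0,0],
  ],
  grip=0,
)

```text
clock: 43.2
position: [0.5855, 0.0744, 0.1266]
tool_rot: [3.14, 0.007, 0.004]
force: [-0.5, -0.2, 0.1]
grip_width: -0.0
```

```bash
sed -i "s/save(f,'w2')//;s/'mark',(15/'mk',(15/" k.py; python3 k.py | grep -E 'white|green'; python3 go.py .586,.077,.055,0,5
```

```text
white 955.0 323.0 243.5 (38, 36) [0.5863 0.0782 0.0534] [0.5864 0.0755 0.045 ]
white 1088.5 382.7 243.6 (80, 129) [0.6296 0.0715 0.0314] [0.6272 0.0758 0.045 ]
white 91.0 290.7 200.7 (71, 13) [0.5634 0.1021 0.029 ] [0.5648 0.1051 0.045 ]
{'clock': 43.25, 'position': [0.5855, 0.0741, 0.1267], 'tool_rot': [3.1396, 0.0074, 0.0035], 'force': [-0.7498, -0.8606, -0.8254], 'grip_width': 0.0001, 'qpos': [0.2386, 0.6639, -0.6851, 1.7435, 0.5083, 0.9276, -0.6554]}
[[0,-1,14,0,0.1,0],[0,-1,14,0,0.1,0],[0,0,15,0,0.1,0.1],[0,-1,14,0.1,0.1,0],[1,0,15,0,0,0.1]]
```

arm_command(
  targets=[
    [0,-2,14,0,0.1,0],
    [0,-1,18,0,0.1,0],
    [0,-1,18,0,0.1,0],
    [0,0,15,0,0.1,0],
    [0,0,9,0,0,0],
    [0,0,3,0,0,0],
    [0,0,0,0,0,0],
  ],
)

```text
clock: 43.95
position: [0.586, 0.0724, 0.0456]
tool_rot: [3.138, -0.002, -0.005]
force: [0.2, 0.5, 0.1]
grip_width: 0.0001
```

arm_command(
  targets=[
    [0,-4,0,0.1,0.1,0.2],
    [0,-2,3,0,0,0],
    [0,0,3,0,0,0],
    [0,0,3,0,0,0],
    [0,0,3,0,0,0],
    [0,0,3,0,0,0],
  ],
)

```text
clock: 44.55
position: [0.5876, 0.0792, 0.0325]
tool_rot: [3.14, -0.008, -0.009]
force: [-14.8, -4.7, 57.1]
grip_width: -0.0001
```

The white key bottomed at the stop, harder than needed, so I'll go gentler on the next ones. Lifting and going to yellow.

arm_command(
  targets=[
    [0,0,-5,0,0,0],
    [0,0,-20,0,0,0],
    [0,0,-35,0,0,0],
    [0,0,-30,0,0,0],
    [0,0,-5,0,0,0],
    [0,0,0,0,0,0],
  ],
)

```text
clock: 45.15
position: [0.5866, 0.0793, 0.1295]
tool_rot: [3.139, -0.007, -0.009]
force: [0.0, -0.1, 0.1]
grip_width: 0.0002
```

```bash
python3 go.py .4663,-.0551,.13,0
```

```text
{'clock': 45.15, 'position': [0.5866, 0.0793, 0.1295], 'tool_rot': [3.1395, -0.0073, -0.0088], 'force': [0.0346, -0.1197, 0.1167], 'grip_width': 0.0002, 'qpos': [0.2287, 0.6547, -0.6823, 1.75, 0.5118, 0.9149, -0.6802]}
[[-30,34,0,0,-0.1,-0.1],[-30,34,0,0,-0.1,-0.1],[-30,34,0,0.1,-0.1,-0.2],[-30,33,-1,0,-0.1,-0.1]]
```

arm_command(
  targets=[
    [-25,26,-3,0,0,0],
    [-30,33,-2,0,-0.2,-0.2],
    [-28,33,0,0,-0.2,-0.2],
    [-20,24,0,0,0,-0.1],
    [-10,10,0,0,0,0],
    [-2,3,0,0,0,0],
    [0,0,0,0,0,0],
    [0,0,0,0,0,0],
  ],
)

```text
clock: 45.95
position: [0.4644, -0.0521, 0.1272]
tool_rot: [-3.14, 0.007, 0.001]
force: [0.1, 0.7, -1.1]
grip_width: 0.0003
```

```bash
python3 k.py | grep -E 'yellow|red|green'; python3 go.py .466,-.055,.045,0,6
```

```text
red 1418.0 337.3 156.2 (43, 44) [0.4741 0.0083 0.053 ] [0.4744 0.0078 0.045 ]
yellow 1060.5 324.1 252.8 (40, 42) [ 0.4661 -0.0548  0.0531] [ 0.4661 -0.0575  0.045 ]
{'clock': 46.0, 'position': [0.4645, -0.0519, 0.1272], 'tool_rot': [-3.1404, 0.0071, 0.0014], 'force': [0.385, 1.3912, -0.3658], 'grip_width': 0.0002, 'qpos': [0.5459, 0.498, -0.7262, 2.0553, 0.4726, 0.7652, -0.4709]}
[[0,1,14,0,0.1,0],[0,0,14,0,0.1,0],[0,1,14,0,0.1,0],[1,0,13,0,0,0],[0,1,14,0,0.1,0],[1,0,13,-0.1,0,0.1]]
```

arm_command(
  targets=[
    [0,1,14,0,0.1,0],
    [0,1,18,0,0.1,0],
    [0,1,18,0,0.1,0],
    [1,0,15,0,0,0],
    [0,0,9,0,0,0],
    [0,0,3,0,0,0],
    [0,0,0,0,0,0],
  ],
)

```text
clock: 46.7
position: [0.4696, -0.0487, 0.0471]
tool_rot: [-3.137, -0.001, 0.009]
force: [-0.9, -0.2, 0.1]
grip_width: 0.0001
```

arm_command(
  targets=[
    [0,0,3,0,0,0],
    [0,0,3,0,0,0],
    [0,0,0,0,0,0],
  ],
)

```text
clock: 47.0
position: [0.4705, -0.0485, 0.0418]
tool_rot: [-3.138, -0.003, 0.009]
force: [0.1, 0.0, 0.2]
grip_width: -0.0
```

arm_command(
  targets=[
    [-3,4,0,0,0.2,0.3],
    [-1,2,0,0,0,0],
    [0,0,2,0,0,0],
    [0,0,0,0,0,0],
  ],
)

```text
clock: 47.4
position: [0.4663, -0.0557, 0.0402]
tool_rot: [-3.138, -0.008, 0.002]
force: [-0.1, -0.1, 0.6]
grip_width: -0.0001
```

arm_command(
  targets=[
    [0,0,3,0,0,0],
    [0,0,3,0,0,0],
    [0,0,1,0,0,0],
  ],
)

```text
clock: 47.7
position: [0.4666, -0.0557, 0.0331]
tool_rot: [-3.138, -0.008, 0.002]
force: [-5.0, -0.5, 25.0]
grip_width: -0.0001
```

Yellow is fully down at 25 N. Lifting and going to blue.

arm_command(
  targets=[
    [0,0,-5,0,0,0],
    [0,0,-20,0,0,0],
    [0,0,-35,0,0,0],
    [0,0,-30,0,0,0],
    [0,0,-5,0,0,0],
    [0,0,0,0,0,0],
  ],
)

```text
clock: 48.3
position: [0.4655, -0.0552, 0.1298]
tool_rot: [-3.138, -0.006, 0.004]
force: [0.1, -0.5, 0.4]
grip_width: -0.0001
```

arm_command(
  targets=[
    [20,5,0,0,0,0],
    [28,8,0,0,0.4,0.1],
    [25,8,0,0,0,0],
    [15,4,0,0,0,0],
    [6,2,0,0,0,0],
    [2,0,0,0,0,0],
    [0,0,0,0,0,0],
  ],
)

```text
clock: 49.0
position: [0.5616, -0.0826, 0.1232]
tool_rot: [-3.138, -0.005, 0.003]
force: [-0.2, -0.6, -0.3]
grip_width: -0.0
```

```bash
python3 go.py .566,-.083,.046,0,6; python3 k.py | grep -E 'blue'
```

```text
{'clock': 49.0, 'position': [0.5616, -0.0826, 0.1232], 'tool_rot': [-3.1383, -0.0054, 0.0033], 'force': [-0.1917, -0.6021, -0.2997], 'grip_width': -0.0, 'qpos': [0.5272, 0.6327, -0.6902, 1.817, 0.5101, 0.8716, -0.4002]}
[[1,0,13,0,-0.1,0],[1,0,13,0,0,0],[1,0,13,0,-0.1,0],[0,0,13,-0.1,0,0.1],[1,0,13,0,-0.1,0],[0,1,12,-0.1,0,0.1]]
blue 1330.5 327.3 253.0 (42, 43) [ 0.5663 -0.0839  0.0531] [ 0.5665 -0.0866  0.045 ]
```

arm_command(
  targets=[
    [1,1,14,0,0,0],
    [1,0,18,0,-0.1,0],
    [1,1,16,0,0,0],
    [1,0,13,0,0,0],
    [0,0,8,0,0,0],
    [0,0,3,0,0,0],
    [0,0,0,0,0,0],
  ],
)

```text
clock: 49.75
position: [0.5636, -0.0839, 0.0436]
tool_rot: [-3.138, -0.001, 0.005]
force: [0.3, -0.2, -0.1]
grip_width: -0.0002
```

arm_command(
  targets=[
    [2,0,1,0,0,0],
    [0,0,3,0,0,0],
    [0,0,0,0,0,0],
  ],
)

```text
clock: 50.05
position: [0.5665, -0.084, 0.0404]
tool_rot: [-3.139, -0.002, 0.004]
force: [-0.1, 0.0, -0.6]
grip_width: -0.0
```

arm_command(
  targets=[
    [0,0,3,0,0,0],
    [0,0,3,0,0,0],
    [0,0,1,0,0,0],
  ],
)

```text
clock: 50.35
position: [0.5669, -0.0841, 0.0337]
tool_rot: [-3.139, -0.004, 0.004]
force: [-1.2, -0.4, 4.2]
grip_width: 0.0002
```

arm_command(
  targets=[
    [0,0,2,0,0,0],
    [0,0,2,0,0,0],
  ],
)

```text
clock: 50.55
position: [0.5674, -0.084, 0.0324]
tool_rot: [-3.141, -0.005, 0.004]
force: [-19.7, -0.1, 61.8]
grip_width: -0.0002
```

Blue is fully down. Lifting and going to green at (0.482, 0.073), crossing high above the red key.

arm_command(
  targets=[
    [0,0,-6,0,0,0],
    [0,0,-20,0,0,0],
    [0,0,-35,0,0,0],
    [0,0,-32,0,0,0],
    [0,0,-10,0,0,0],
    [0,0,0,0,0,0],
  ],
)

```text
clock: 51.15
position: [0.5665, -0.084, 0.1391]
tool_rot: [3.141, -0.004, 0.005]
force: [0.5, 0.3, -0.7]
grip_width: 0.0003
```

arm_command(
  targets=[
    [-15,-25,-2,0,0,0],
    [-20,-38,-2,0,0.2,0],
    [-20,-38,-2,0,0,0],
    [-15,-30,-2,0,0,0],
    [-8,-14,0,0,0,0],
    [-3,-6,0,0,0,0],
    [0,0,0,0,0,0],
    [0,0,0,0,0,0],
  ],
)

```text
clock: 51.95
position: [0.4801, 0.069, 0.1395]
tool_rot: [3.141, -0.001, 0.001]
force: [-0.8, 0.2, -0.4]
grip_width: 0.0001
```

```bash
python3 go.py .482,.073,.046,0,6; python3 k.py | grep -E 'green'
```

```text
{'clock': 51.95, 'position': [0.4801, 0.069, 0.1395], 'tool_rot': [3.1415, -0.0011, 0.0011], 'force': [-0.8193, 0.1933, -0.3977], 'grip_width': 0.0001, 'qpos': [0.3031, 0.5024, -0.7445, 2.009, 0.4705, 0.8051, -0.7136]}
[[0,-1,16,0,0,0],[0,-1,16,0,0,0],[0,-1,15,0,0,0],[1,0,16,0,0,0],[0,-1,15,0,0,0],[1,0,16,0,-0.1,0.1]]
green 1189.0 323.3 236.1 (40, 41) [0.482  0.0742 0.053 ] [0.4821 0.0719 0.045 ]
```

arm_command(
  targets=[
    [1,-2,14,0,0,0],
    [1,-2,18,0,0,0],
    [0,-1,18,0,0,0],
    [0,0,18,0,0,0],
    [0,0,12,0,0,0],
    [0,0,6,0,0,0],
    [0,0,2,0,0,0],
    [0,0,0,0,0,0],
  ],
)

```text
clock: 52.8
position: [0.484, 0.0694, 0.0437]
tool_rot: [3.141, 0.001, -0.007]
force: [0.6, 0.0, 0.3]
grip_width: -0.0002
```

arm_command(
  targets=[
    [-1,-3,1,0,0,0.3],
    [-1,-1,2,0,0,0],
    [0,0,0,0,0,0],
  ],
)

```text
clock: 53.1
position: [0.4828, 0.0737, 0.0418]
tool_rot: [3.141, -0.002, -0.014]
force: [0.4, -0.1, 0.6]
grip_width: 0.0001
```

arm_command(
  targets=[
    [0,0,3,0,0,0],
    [0,0,3,0,0,0],
    [0,0,2,0,0,0],
  ],
)

```text
clock: 53.4
position: [0.4831, 0.0738, 0.034]
tool_rot: [3.141, -0.003, -0.014]
force: [-0.9, -0.1, 4.0]
grip_width: 0.0
```

arm_command(
  targets=[
    [0,0,2,0,0,0],
    [0,0,1,0,0,0],
  ],
)

```text
clock: 53.6
position: [0.4835, 0.0739, 0.0325]
tool_rot: [3.14, -0.004, -0.013]
force: [-15.6, -4.0, 53.0]
grip_width: 0.0003
```

arm_command(
  targets=[
    [0,0,-6,0,0,0],
    [0,0,-20,0,0,0],
    [0,0,-40,0,0,0],
    [0,0,-40,0,0,0],
    [0,0,-35,0,0,0],
    [0,10,-20,0,0,0],
    [0,0,0,0,0,0],
    [0,0,0,0,0,0],
  ],
)

```text
clock: 54.4
position: [0.4821, 0.0641, 0.1988]
tool_rot: [3.139, -0.003, -0.012]
force: [-0.8, -0.0, 0.2]
grip_width: 0.0001
```

```bash
python3 knob.py k5; python3 k.py | grep -vE mk
python3 - <<'E'
from bars import *
print('rack'); f,X=bars('scene',lo=.048,hi=.068,box=(.35,.62,-.45,-.18)); save(f,'end'); bars('top',lo=.045,hi=.075,box=(.3,.7,-.5,-.15))
E
```

```text
{'clock': 54.4, 'position': [0.4821, 0.0641, 0.1988], 'tool_rot': [3.1391, -0.0032, -0.0123], 'force': [-0.8325, -0.0026, 0.2417], 'grip_width': 0.0001, 'qpos': [0.3649, 0.4189, -0.7985, 1.9495, 0.3782, 0.9244, -0.635]}
bar top 975 [575.9  -3.8] [44.6 14.4] 82.2 0.0936
white 141 [0.578  0.0064 0.0944] [0.007 0.024]
ring 3211 [576.5  -4.4] 43.2
mark 174 [0.5809 0.029  0.0478]
bar mark ang 81.3 0.0332 white ang 78.5
ring mark ang 82.5 0.0337 white ang 82.4
{'clock': 54.45, 'position': [0.4821, 0.0641, 0.1986], 'tool_rot': [3.1391, -0.0027, -0.0121], 'force': [-0.0027, -1.2468, 0.0315], 'grip_width': -0.0002, 'qpos': [0.3646, 0.4193, -0.7982, 1.9496, 0.3782, 0.9243, -0.6349]}
green 789.5 320.0 211.2 (33, 33) [0.4821 0.0738 0.0531] [0.4821 0.0721 0.045 ]
red 615.5 312.0 279.5 (30, 27) [0.4742 0.0116 0.0529] [0.474  0.0082 0.045 ]
white 102.0 441.2 304.7 (11, 25) [0.5779 0.0057 0.0946] [ 0.5961 -0.0198  0.045 ]
white 572.5 446.9 278.5 (25, 69) [0.5981 0.0081 0.0474] [0.599  0.0071 0.045 ]
white 1449.5 400.1 287.3 (46, 78) [5.55e-01 4.00e-04 4.81e-02] [ 0.5557 -0.001   0.045 ]
white 673.5 441.4 206.0 (28, 31) [0.5852 0.0771 0.053 ] [0.5879 0.0755 0.045 ]
white 1614.5 346.9 195.0 (187, 174) [0.5063 0.0836 0.0314] [0.5053 0.086  0.045 ]
rack
c [ 568.5 -391.7] size [85.8 52. ] ang 88.3 z 0.0563 rgb [227. 204. 206.]
c [ 426.1 -361.8] size [85.8 51.3] ang 89.9 z 0.0562 rgb [208. 207. 226.]
c [ 474.6 -254.6] size [52.  85.7] ang 0.2 z 0.0564 rgb [216. 226. 209.]
c [ 575.3 -397.3] size [45.9 80.4] ang 1.3 z 0.0578 rgb [221. 210. 212.]
c [ 483.7 -260.7] size [45.3 80.2] ang 1.3 z 0.0582 rgb [221. 219. 216.]
c [ 435.2 -365.9] size [45.1 79.8] ang 1.3 z 0.0582 rgb [216. 213. 219.]
```

View pics/end.png

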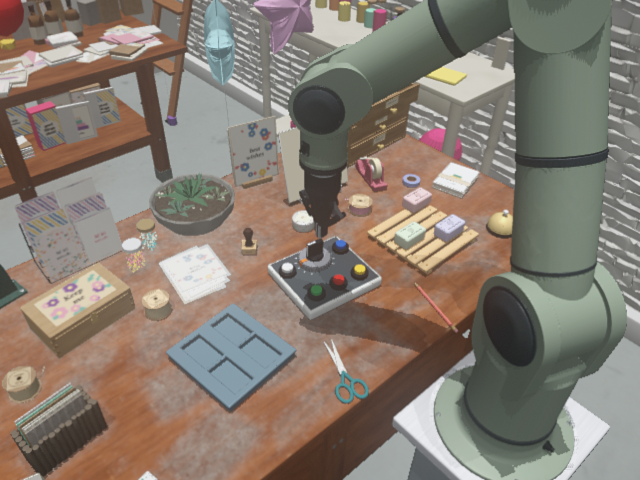

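The pink bar was knocked to about (0.572, −0.395) and now overhangs the rack edge. Everything else is right: the pointer is at the mark and the keys are up. I'll put the bar back.

```bash
python3 go.py .48,-.12,.2,0 .56,-.36,.2,0
```

```text
{'clock': 54.6, 'position': [0.4817, 0.0645, 0.198], 'tool_rot': [3.1394, -0.0012, -0.0113], 'force': [-0.3644, 0.3938, 0.4407], 'grip_width': 0.0, 'qpos': [0.3638, 0.4205, -0.7983, 1.9498, 0.3781, 0.9245, -0.6348]}
[[0,46,0,0,0,-0.2],[0,46,-1,0,0,-0.1],[0,46,0,0.1,0,-0.2],[0,47,-1,0,-0.1,-0.1],[13,40,0,0,0,0],[13,40,0,0,0,0],[13,40,0,0,0,0],[14,40,0,0,0,0]]
[[13,40,0,0,0,0],[14,39,0,0,0,0]]
```

arm_command(
  targets=[
    [0,35,0,0,0,-0.2],
    [0,46,-1,0,0,-0.1],
    [0,46,0,0.1,0,-0.2],
    [0,47,-1,0,-0.1,-0.1],
    [13,40,0,0,0,0],
    [13,40,0,0,0,0],
    [13,40,0,0,0,0],
    [14,40,0,0,0,0],
  ],
  grip=75,
)

```text
clock: 55.4
position: [0.5343, -0.2736, 0.1936]
tool_rot: [-3.137, 0.008, 0.013]
force: [1.6, -0.5, 0.8]
grip_width: 0.0645
```

arm_command(
  targets=[
    [13,30,0,0,0,0],
    [12,20,0,0,0,0],
    [5,8,0,0,0,0],
    [0,0,0,0,0,0],
    [0,0,0,0,0,0],
  ],
)

```text
clock: 55.9
position: [0.5648, -0.3363, 0.1867]
tool_rot: [-3.133, 0.014, 0.009]
force: [-0.1, -0.0, 0.3]
grip_width: 0.064
```

```bash
python3 - <<'E'
from bars import *
f,X=bars(lo=.045,hi=.075,box=(.3,.7,-.5,-.15)); save(f,'w6')
E
python3 go.py .571,-.395,.1,0
```

```text
c [ 482.5 -260.6] size [48.8 78.2] ang 0.5 z 0.0579 rgb [233. 243. 226.]
c [ 435.2 -364.9] size [49.9 79.8] ang 0.2 z 0.0577 rgb [165. 164. 189.]
c [ 573.7 -394.8] size [47.1 81.5] ang 0.5 z 0.0579 rgb [224. 185. 185.]
{'clock': 55.95, 'position': [0.5647, -0.3362, 0.1868], 'tool_rot': [-3.1335, 0.0145, 0.0098], 'force': [1.0907, -0.0889, 0.615], 'grip_width': 0.0642, 'qpos': [0.8559, 0.6894, -0.6656, 1.4972, 0.4462, 1.128, 0.1118]}
[[2,20,29,-0.2,0.3,0.2],[2,20,29,-0.1,0.3,0.2],[3,19,28,-0.2,0.2,0.2]]
```

View pics/w6.png

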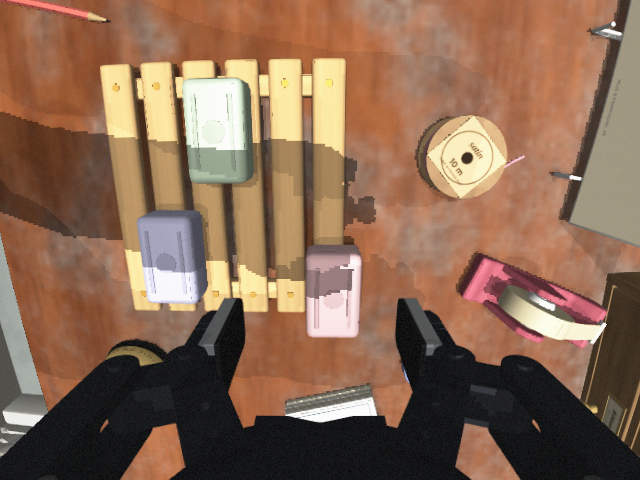

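The pink bar at (333,292) hangs over the rack's far corner, with free space round it. Regrasping.

arm_command(
  targets=[
    [2,14,20,-0.2,0.3,0.2],
    [3,18,24,-0.1,0.3,0.2],
    [3,16,24,-0.2,0.2,0.2],
    [2,9,15,0,0,0],
    [0,3,6,0,0,0],
    [0,0,0,0,0,0],
    [0,0,0,0,0,0],
  ],
)

```text
clock: 56.65
position: [0.5765, -0.3901, 0.0988]
tool_rot: [3.14, -0.003, 0.008]
force: [0.8, 0.2, 0.9]
grip_width: 0.0637
```

```bash
python3 go.py .573,-.394,.027,0,6;python3 - <<'E'
from bars import *
f,X=bars(lo=.045,hi=.075,box=(.3,.7,-.5,-.15))
E
```

```text
{'clock': 56.65, 'position': [0.5765, -0.3901, 0.0988], 'tool_rot': [3.1403, -0.0031, 0.0078], 'force': [0.8313, 0.1772, 0.8521], 'grip_width': 0.0637, 'qpos': [0.8701, 0.8282, -0.6134, 1.4661, 0.5241, 1.0107, 0.1373]}
[[-1,1,12,0,0,0.1],[-1,1,12,0,0,0.1],[0,0,12,0,0,0.1],[-1,1,12,0,-0.1,0],[0,0,12,0,0,0.1],[-1,1,12,0.1,-0.1,0]]
c [ 483.7 -275.3] size [51.8 49.9] ang 89.8 z 0.0579 rgb [235. 245. 228.]
c [ 436.7 -366. ] size [52.9 78.8] ang 0.1 z 0.0578 rgb [145. 144. 165.]
c [ 573.9 -395.5] size [46.8 79.6] ang 0.4 z 0.0579 rgb [153. 125. 125.]
```

arm_command(
  targets=[
    [-2,3,10,0,0,0.2],
    [-1,2,14,0,0,0.1],
    [0,0,14,0,0,0.1],
    [0,0,14,0,0,0],
    [0,0,9,0,0,0],
    [0,0,4,0,0,0],
    [0,0,0,0,0,0],
  ],
)

```text
clock: 57.4
position: [0.5738, -0.3945, 0.0288]
tool_rot: [3.14, -0.004, 0.002]
force: [0.3, -0.6, 0.8]
grip_width: 0.0645
```

arm_command(
  targets=[
    [0,0,0,0,0,0],
    [0,0,0,0,0,0],
    [0,0,0,0,0,0],
    [0,0,0,0,0,0],
    [0,0,0,0,0,0],
  ],
  grip=0,
  grip_force=60,
)

```text
clock: 57.9
position: [0.5746, -0.3948, 0.0304]
tool_rot: [3.139, -0.005, 0.001]
force: [0.2, 0.4, -1.6]
grip_width: 0.0463
```

arm_command(
  targets=[
    [0,0,-6,0,0,0],
    [0,0,-12,0,0,0],
    [-8,-5,-8,0,0,0],
    [-14,-9,0,0,0,0],
    [-12,-8,0,0,0,0],
    [-6,-4,0,0,0,0],
    [0,0,0,0,0,0],
    [0,0,0,0,0,0],
  ],
)

```text
clock: 58.7
position: [0.5324, -0.3677, 0.0623]
tool_rot: [3.137, -0.008, 0.001]
force: [-0.1, -0.6, -2.2]
grip_width: 0.0465
```

```bash
python3 go.py .529,-.367,.031,0,4
```

```text
{'clock': 58.7, 'position': [0.5324, -0.3677, 0.0623], 'tool_rot': [3.1367, -0.008, 0.0011], 'force': [-0.1382, -0.5621, -2.2105], 'grip_width': 0.0465, 'qpos': [0.8932, 0.8031, -0.5964, 1.6371, 0.5595, 0.8679, 0.0733]}
[[-1,0,8,0.1,-0.1,0],[-1,0,8,0.1,-0.1,0],[-1,0,8,0,-0.1,0],[-1,-1,7,0.1,-0.2,0.1]]
```

arm_command(
  targets=[
    [-1,0,8,0.1,-0.2,0],
    [-1,0,9,0.1,-0.2,0],
    [-1,0,7,0,-0.1,0],
    [0,0,4,0,0,0],
    [0,0,1,0,0,0],
    [0,0,0,0,0,0],
  ],
)

```text
clock: 59.3
position: [0.53, -0.3679, 0.0293]
tool_rot: [-3.142, 0.002, 0.001]
force: [-1.8, -0.3, 3.3]
grip_width: 0.0467
```

Contact felt at 3.3 N, so I'll release and rise.

arm_command(
  targets=[
    [0,0,0,0,0,0],
    [0,0,0,0,0,0],
    [0,0,0,0,0,0],
  ],
  grip=75,
)

```text
clock: 59.6
position: [0.5305, -0.3681, 0.03]
tool_rot: [3.141, 0.001, 0.001]
force: [0.0, 0.2, -1.2]
grip_width: 0.0638
```

arm_command(
  targets=[
    [0,0,-10,0,0,0],
    [0,0,-25,0,0,0],
    [0,0,-40,0,0,0],
    [0,0,-40,0,0,0],
    [0,0,-40,0,0,0],
    [0,0,-20,0,0,0],
    [0,0,0,0,0,0],
    [0,0,0,0,0,0],
  ],
)

```text
clock: 60.4
position: [0.5309, -0.3671, 0.218]
tool_rot: [3.14, -0.002, 0.003]
force: [-0.4, 0.3, -0.9]
grip_width: 0.064
```

Run:
```python
from bars import *
st(); bars(lo=.045,hi=.075,box=(.3,.7,-.5,-.15)); print('top'); f,X=bars('top',lo=.045,hi=.075,box=(.3,.7,-.5,-.15))
f,X=bars('top',lo=.045,hi=.1,box=(.43,.65,-.12,.12)); hsv=cv2.cvtColor(f['color'],cv2.COLOR_RGB2HSV)
bars('top',lo=.02,hi=.09,box=(.6,.75,-.35,.1))
save(f,'end2')
cv2.imwrite('pics/end2c.png',cv2.resize(f['color'][160:320,230:480],(750,480),interpolation=cv2.INTER_CUBIC)[:,:,::-1])
```

```text
{'clock': 60.4, 'position': [0.5309, -0.3671, 0.218], 'tool_rot': [3.1397, -0.0019, 0.0026], 'force': [-0.3877, 0.2788, -0.8753], 'grip_width': 0.064, 'qpos': [0.9445, 0.6311, -0.684, 1.5191, 0.4239, 1.1407, 0.18]}
c [ 481.5 -260.9] size [48.2 78.6] ang 0.4 z 0.0579 rgb [248. 251. 244.]
c [ 434.2 -366. ] size [49.1 79.1] ang 0.2 z 0.0578 rgb [160. 159. 182.]
c [ 528.8 -369.8] size [47.2 79. ] ang 0.1 z 0.0578 rgb [180. 147. 148.]
top
c [ 531.7 -370.3] size [45.7 78. ] ang 1.3 z 0.058 rgb [156. 127. 127.]
c [ 483.7 -260.7] size [45.3 80.1] ang 1.3 z 0.0581 rgb [220. 222. 214.]
c [ 435.2 -367.2] size [45.1 77.6] ang 1.3 z 0.0578 rgb [137.  133.5 152. ]
c [587.9  78.4] size [23.1 25.7] ang 1.5 z 0.0525 rgb [226. 223. 224.]
c [569.5  -3.6] size [57.4 74.4] ang 1.3 z 0.0546 rgb [96.  95.5 94.5]
c [568.6 -85.1] size [23.  25.8] ang 1.3 z 0.0533 rgb [ 73. 127. 224.]
c [483.6  74.2] size [25.6 22.7] ang 1.5 z 0.0531 rgb [ 93. 201. 120.]
c [476.5   8.7] size [25.6 22.7] ang 1.3 z 0.0523 rgb [226.  87.  82.]
c [468.  -55.4] size [22.7 25.6] ang 1.1 z 0.0536 rgb [227. 225.  95.]
c [737.2  75.6] size [37.7 27. ] ang 27.7 z 0.0629 rgb [63. 46. 41.]
c [ 726.4 -100.7] size [44.7 64.8] ang 1.4 z 0.0284 rgb [226. 223. 217.]
c [ 688.7 -281.2] size [68.4 67.5] ang 0.3 z 0.0308 rgb [214.  185.5 144. ]
c [621.9  -8.7] size [216.1  41.1] ang 89.3 z 0.0317 rgb [133. 135. 138.]
```

View pics/end2c.png

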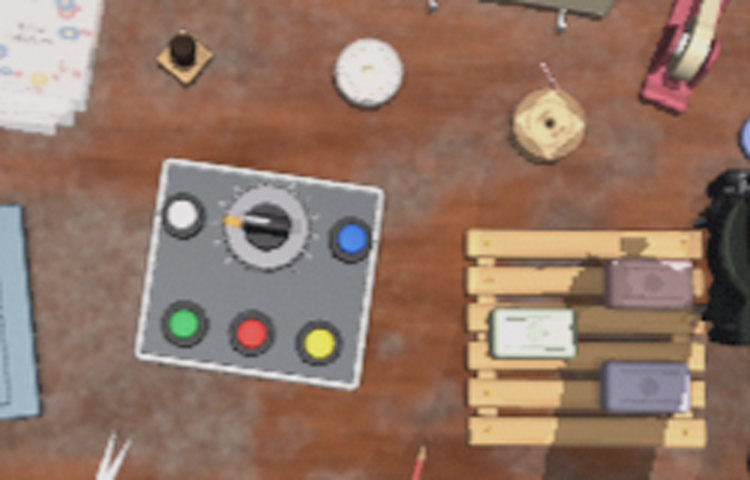

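The final view shows three bars flat on the rack, the pointer on the orange mark, all keys up and the bystanders in place. Handing in.

```bash
python3 -c "
from workcell import bot
print(bot.job_done())"
```

```text
the job is handed in; nothing more can be done
None
```

I did the whole job in about 60 s of robot time and handed it in; no verdict came back. I pressed blue to release, then moved the three bars present (pink, lilac, green; there was no cream) to the rack. I turned the inner knob about 106° to the orange mark, then pressed white, yellow, blue and green in that order. The red key was never touched.

**Last checks:**
- **Bars:** all three lie flat on the rack, well inside its edges and not stacked, with their tops at about 58 mm.
- **Knob:** the pointer read about 82° and the mark about 82°. The ring did not move, though one of the two centre estimates put them about 3° apart in the last close view.
- **Keys:** all five are up, with tops at about 53 mm.
- **Bystanders:** the candle tin, ribbon spool and stamp look undisturbed by eye.

**What disagreed or went wrong:**
- **Fingertips:** they sit about 14 mm behind the TCP when shut and 28 mm when open, not 17 mm ahead as stated. I worked from the measured values.
- **Knocked bar:** the pink bar was nudged partly over the rack edge while I was pressing the keys. I found it after the green key and put it back, but did not repeat the key sequence.
- **Hard presses:** white, blue and green bottomed at 53–62 N with the fingertips. That is under the 120 N wrist limit but harder than needed.

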